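Set and lock the stop of the carton-check fixture

ROBOT

A 7-joint arm with a two-finger parallel gripper is mounted at the origin on the work surface. World frame = base frame: x ahead of the robot, y to its left, z up, the work surface at z = 0. Lengths are in m, angles in degrees, forces in N, time in s.
With the tool pointing down it reaches from about 0.425 to 0.95 m from the base axis. Payload 16.7 kg.
Tool frame: the origin (TCP) lies between the finger pads; the fingertips stand 14 mm ahead of it and the grasp point (between the pads) lies 5 mm behind it; z points along the fingers, y is the direction in which the jaws open and shut (so a half turn about z gives the same grasp; the last joint's range is limited). The gripper opens to 94 mm and grips with 3 to 60 N. Pads are 16 mm wide; open, the fingers measure 119 mm over their backs; the gripper's body (75 mm by 177 mm) begins 78 mm behind the grasp point.
Start: joints at [63.34, 24.414, 4.234, 92.017, -1.954, 63.644, -3.845], TCP at [0.21, -0.642, 0.219] pointing down, gripper open.
Joint ranges: [-163.25, 163.25], [-28.42, 122.38], [-70.27, 78.77], [12.13, 141.07], [-58.53, 238.53], [9.26, 117.41], [-156.51, 156.51]. Speed limits (degrees/s): [108.29, 108.29, 136.94, 136.94, 172.46, 172.46, 172.46].

INTERFACE

Orientations are given as [roll, pitch, yaw] about the fixed x, y, z axes, in that order (R = Rz(yaw) Ry(pitch) Rx(roll)).
In Python, from plant import telemetry, viewer, robot, models gives the robot as it stands.
- The arm moves only by the tool drive_tool, never from a script. Its argument "plan" is a list of rows, each a list of 7 numbers: the shift along the tool's x, y, z scaled (see below), then the turn, a rotation vector about the tool's x, y, z scaled (see below), then the gripper's target within -1 to 1 (shut at 1, half-way at 0, fully open at -1). A call has 1 to 10 rows; each row shifts and turns the commanded pose from where the row before left it, along the tool's axes as they then stand; what a row does not reach is not made up. The controller multiplies each number of a shift by 5 cm and each number of a turn by 0.1 rad. A row lasts 1/10 s, in which the tool goes at most 50 mm and 8.59 degrees, less where a joint would pass 70% of its speed; a pose out of reach is approached as far as the arm can. A call with a number of a shift or a turn outside -1 to 1 is refused whole. A call with a gripper value outside its range is refused whole. The fingers move at their own pace and stop on an object; "squeeze" is the grip in N (left out, the last holds). Time passes only in rows, so rows that do not move let the fingers close. It gives the time, the measured TCP pose, the force and the opening at its end, in the units of the state.
- telemetry.read_state(): the state, without advancing time (a new reading comes with each control period).
- viewer.camera(name): name is "scene" or "top" or "wrist"; returns a dict with "img" (480x640x3 uint8, red, green, blue), "range_z" (480x640 float32, m along the optical axis (not along the pixel's ray), 0 where there is no reading), "intrinsics" (3x3 intrinsics, pixels), "R" (3x3) and "t" (3): a world point X has camera coordinates R X + t. Camera axes: x right, y down, z forward; pixel columns grow to the right and rows downward; lengths in m; the calibration is good to about 2 mm. A picture is of the moment at which its call begins.
- robot.job_done(): hands the job in, once; it reports no verdict.
Trained networks look in a picture, given as the dict that the camera call returned (one of the last four; its "shot" number tells which), for a name from the list of things; names that differ only in an ending like _2 or _b are one class to them, and where a whole thing is asked for, a point or a joint stands for the part that bears it (a point fixed in the world has none). Each returns a list of dicts, best first, with "p" (0 to 1); they miss things now and then, are a little off and sometimes report something else, mostly with a low value. They report only what shows in the picture. A call takes as long as a camera call. They do not tell look-alikes from the thing itself.
- models.spot_in(target, picture): "centre" ([x, y, z] in m, in world coordinates, good to about 4 mm: the middle of the surface that is visible of it).
- models.outline_of(target, picture): "mask" (480x640 bool, what is visible of it).
The state is a dict: "time": time; "joint_positions": joint angles; "dq": joint speeds; "joint_efforts": joint torques, N m; "position": TCP position; "ee_rot": TCP orientation; "wrist_force": force on the tool from outside, world axes, zero at the start; "torque": the same for the moment, N m; "finger_gap": finger opening in m.
Only numpy, scipy, OpenCV 4.12 (cv2) and the standard library are available. Lean on these libraries where they do the work, as an engineer would, in place of code of your own. Each camera call takes 0.05 s, during which the arm holds its last target.

TASK

Set the check fixture for the carton lying on it: slide the stop along its fence rail until the carton sits snug between the stop and the fixed end block, then push the stop's cam lever over, away from the robot and fully down, so that the stop is locked there. Leave the other things on and around the fixture standing where they are.

Things in the scene. Friction and masses are not known exactly. Their poses are not given: they have to be found in the camera images.
- fixture: check fixture fixed to the bench: white plate 236 x 470 mm, top 12 mm up (origin on the bench under its centre; x away from the robot, y along the rail to the left, z up). Aluminium fence rail on it along y, x = 30 to 60 mm, top 52 mm up. A rigid lamp bar runs above the whole rail: x = 68 to 104, 238 to 266 mm up, posts at x = 106, y = +-220: go under it with the tool tilted 30 to 45 degrees
- end_face (a point): middle of the inner face of the fixed end block, a steel block 20 mm thick and 36 mm high at the right end of the plate (y = -165 mm of the fixture); the carton's right end shall bear on it
- carton_center (a point): centre of the red carton, a loose closed box of about 150 g: 130 mm long (its y, along the rail), 70 mm wide, 35 mm high. It lies flat on the plate along the fence, 5 to 30 mm short of the end block
- stop (a joint): travel of the sliding stop along the rail (m): 0 at the left end, growing to the right (-y of the fixture) towards the end block; its face touches the carton, and the carton the end block, at 0.170. Free, it slides with about 2 N and stays where it is left; with the lever down it is clamped
- stop_face (a point): middle of the stop's face that meets the carton, in front of the rail, 33 mm above the bench; axes as the fixture's. The stop is a dark steel saddle over the rail reaching 52 mm to the left (+y) of this face. Its arm is 12 mm thick, +-25 mm in x from here, 16 to 50 mm up; its front cheek (x = +23 to +33 mm from here, 18 to 60 mm up) has its left end at y = +52 mm: push there
- cam_lever (a joint): angle of the cam lever on the stop (rad), about a pin along y. 0: open, leaning 0.35 rad towards the robot; 0.35: upright; 1.92: fully down, level, pointing away from the robot, where it stays by itself. It turns easily to about 1.2; then the cam bears on the rail and it takes up to about 8 N near the lever's end
- lever_pin (a point): axis of the lever's pin, in the middle of the lever's width, 66 mm above the bench; 50 mm behind (+x of the fixture) and 26 mm to the left (+y) of stop_face. The orientation turns with the lever: z points along the lever to its end
- lever_end (a point): free end of the lever, 85 mm from the pin. The lever is a flat steel bar 9 mm thick; its last 40 mm are 24 mm wide (along the pin), the rest 14 mm between two lugs that reach 25 mm above the rail
- spare_carton: a blue carton 90 x 60 x 40 mm on the bench to the right of the fixture; leave it (origin: centre of its underside)
- dropper_a: dark dropper bottle, 33 mm across and 92 mm high, left of the fixture; leave it (origin: centre of its underside)
- dropper_b: the same, behind the fixture; leave it
- dish: flat round dish with lid, 63 mm across, 14 mm high, on the front left of the fixture's plate; leave it (origin: centre of its underside)
- beaker: glass beaker, 66 mm across and 85 mm high, behind the fixture; leave it (origin: centre of its underside)
- reagent: dark reagent bottle, 84 mm across and 155 mm high, to the far left; leave it (origin: centre of its underside)
Mind the look-alikes: they are no part of the job. Leave any green or turquoise look-alike of the part that bears carton_center alone.

How it is judged:
By the outcome, as a careful person would: the job done as asked, in the order asked, and still so for the second after the job is handed in, with the robot touching nothing.
It also fails if it takes over 58 s, if anything falls off the work surface, if the arm or the gripper's body presses on something with over 40 N, if the wrist force passes 120 N, or if a joint passes its speed limit or range.

## Working session

There is one attempt and no reset: what is moved stays moved. The work goes in short steps, Python scripts to look and compute and a tool call to move; the robot and the scene stay as the last step left them, time stands still between calls to the robot, and variables do not carry over. Pictures are saved under pics/ and viewed, and the job is handed in when it is done.

Besides the shell and the picture viewer there is one more tool, called after "Request:" as a command line: name --pt "numbers of a row" for each row, then --argument value for the rest. drive_tool: Moves the arm, as the interface text tells. Its arguments: {"type":"object","properties":{"plan":{"type":"array","items":{"type":"array","items":{"type":"number"}}},"squeeze":{"type":"number"}},"required":["plan"]}

```bash
ls; mkdir -p pics; python3 - <<'E'
from plant import telemetry, viewer, robot, models
import cv2,pickle
print(telemetry.read_state())
for n in ("scene","top"):
    p=viewer.camera(n); cv2.imwrite(f"pics/{n}0.png",p["img"][:,:,::-1]); pickle.dump(p,open(f"{n}0.pkl","wb"))
    print(n,p["intrinsics"],p["R"],p["t"],p["shot"])
    for t in ("fixture","carton_center","stop_face","lever_pin","lever_end","end_face","spare_carton","dropper_a","dish","beaker","reagent"):
        try: print(t,[(r["centre"],round(r["p"],2)) for r in models.spot_in(t,p)][:4])
        except Exception as e: print(t,e)
E
```

```text
pics
{'time': 0.0, 'joint_positions': array([63.34039229, 24.45149393,  4.23058339, 92.05083801, -1.95528216,
       63.64401074, -3.84474416]), 'dq': array([ 0.00915134,  0.03994357,  0.08212693, -0.00542378,  0.059214  ,
       -0.00476143, -0.00445296]), 'joint_efforts': array([ 1.14501054e-03, -9.35813785e+01,  3.66830707e+00, -4.54175770e+01,
       -4.85718960e-02,  2.03319144e-02,  9.98872724e-05]), 'position': array([ 0.20949704, -0.64122962,  0.21876455]), 'ee_rot': array([-1.79925895e+02,  3.95011292e-03,  1.80919368e+01]), 'wrist_force': array([-0.13048778,  0.34717713, -1.05688112]), 'torque': array([ 0.01126118,  0.01645388, -0.04913205]), 'finger_gap': 0.09429182627337288}
scene [[485.81189682   0.         333.75580257]
 [  0.         485.81189682 237.10406961]
 [  0.           0.           1.        ]] [[-1.15070470e-01  9.93357145e-01 -6.08094279e-04]
 [ 8.41958171e-01  9.72075339e-02 -5.30713797e-01]
 [-5.27129231e-01 -6.15814759e-02 -8.47550881e-01]] [-0.01105054 -0.43678919  1.48280912] 1
fixture [([0.6147, 0.0257, 0.0523], 0.61)]
carton_center [([0.3587, -0.1287, 
[... 998 characters left out ...]
0.3493, -0.1224, 0.0305], 0.79), ([0.375, -0.3595, 0.0358], 0.57)]
stop_face [([0.5493, 0.1394, 0.0612], 0.96)]
lever_pin [([0.5565, 0.1447, 0.125], 0.58)]
lever_end [([0.5512, 0.1461, 0.1275], 0.42), ([0.4638, 0.0228, 0.0298], 0.35)]
end_face [([0.5626, 0.0265, 0.0073], 0.56)]
spare_carton [([0.6137, -0.2852, 0.0382], 0.64), ([0.5511, 0.1405, 0.0588], 0.45), ([0.7101, 0.0889, 0.0393], 0.26)]
dropper_a [([0.5345, 0.2912, 0.0448], 0.61), ([0.7061, 0.0894, 0.0408], 0.54), ([0.462, 0.0223, 0.0304], 0.29)]
dish [([0.4616, 0.0223, 0.0286], 0.58), ([0.5502, 0.138, 0.0602], 0.53)]
beaker [([0.7445, -0.0849, 0.0341], 0.71), ([0.5587, -0.0842, 0.0488], 0.3)]
reagent [([0.6178, 0.5113, 0.1085], 0.94)]
```

View pics/scene0.png

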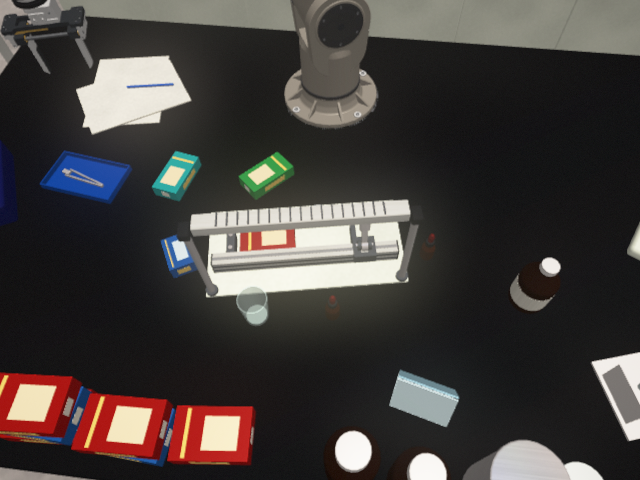

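View pics/top0.png

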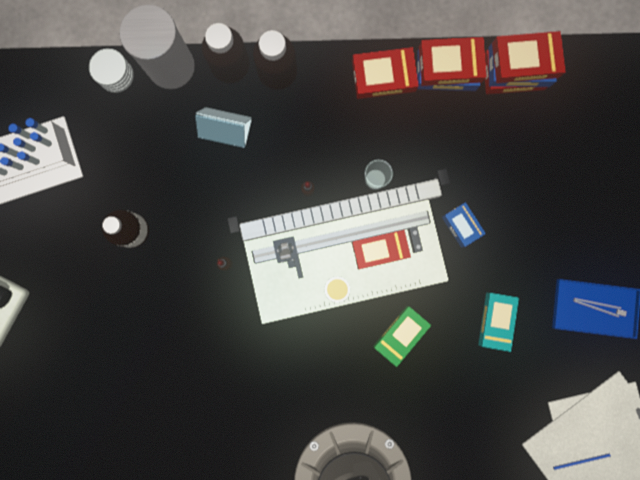

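The red carton at top-view (381,250) on the plate is the target. The look-alikes are green at (403,336), turquoise at (500,322) and the red stacks at the back (385-530, 65). The stop is at (287,252), with its arm reaching forward to (299,275). Next is the fixture pose.

```bash
cat > h.py <<'E'
import numpy as np,cv2,pickle
def cloud(p):
    K=p["intrinsics"];z=p["range_z"];v,u=np.mgrid[:480,:640]
    X=np.stack([(u-K[0,2])/K[0,0]*z,(v-K[1,2])/K[1,1]*z,z],-1)
    return (X-p["t"])@p["R"]
def proj(p,X):
    c=np.atleast_2d(X)@p["R"].T+p["t"];q=c@p["intrinsics"].T;return q[:,:2]/q[:,2:]
E
python3 - <<'E'
from h import *
from scipy.optimize import least_squares
p=pickle.load(open("top0.pkl","rb"));W=cloud(p);im=p["img"].astype(int)
m=(im.min(-1)>140)&(abs(W[...,2]-0.012)<0.02)&(W[...,0]>.3)&(W[...,0]<.75)&(abs(W[...,1])<.35)
n,l,s,c=cv2.connectedComponentsWithStats(m.astype(np.uint8));k=1+s[1:,4].argmax();m=l==k
print(s[k],np.median(W[m][:,2]))
P=W[m][:,:2];print(cv2.minAreaRect(P.astype(np.float32)))
# edges in px
cv2.imwrite("pics/topc.png",cv2.resize(p["img"][165:335,215:475,::-1],None,fx=3,fy=3,interpolation=cv2.INTER_CUBIC))
cv2.imwrite("pics/m.png",m[165:335,215:475].astype(np.uint8)*255)
E
```

```text
[  243   200   205   124 11427] 0.012810212262864816
((0.5336067080497742, 0.0016064047813415527), (0.21189144253730774, 0.4722948968410492), 11.229965209960938)
```

View pics/topc.png

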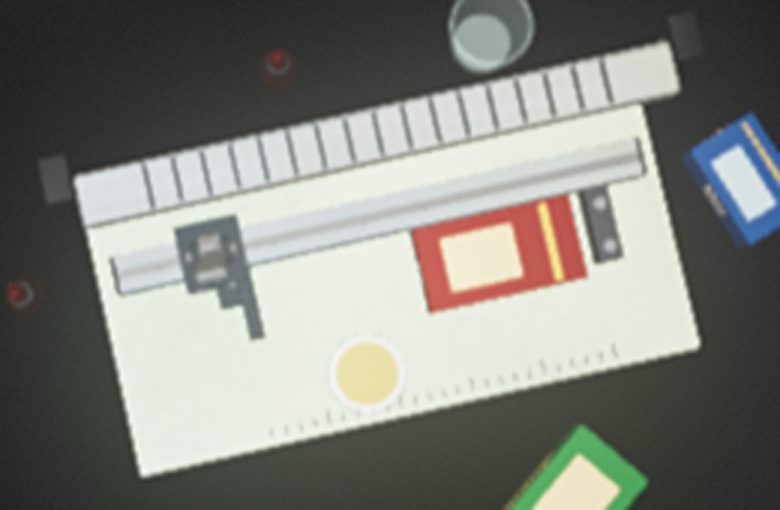

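```bash
cat >> h.py <<'E'
def fx(F,pts): # fixture->world
    x,y,a=F;c,s=np.cos(a),np.sin(a);pts=np.atleast_2d(pts).astype(float)
    return np.stack([x+c*pts[:,0]-s*pts[:,1],y+s*pts[:,0]+c*pts[:,1],pts[:,2]],1)
def unfx(F,W):
    x,y,a=F;c,s=np.cos(a),np.sin(a);W=np.atleast_2d(W);d=W[:,0]-x;e=W[:,1]-y
    return np.stack([c*d+s*e,-s*d+c*e,W[:,2]],1)
E
python3 - <<'E'
from h import *
from scipy.optimize import least_squares
a=np.radians(11.23);c=np.array([0.5336,0.0016])+0.012*np.array([np.cos(a),np.sin(a)])
F0=[*c,a];print(F0)
# refine: features identified in 3x crop (px) -> known fixture points
feat=[((141,477),(-.118,.235,.012)),((700,348),(-.118,-.235,.012))]
p=pickle.load(open("top0.pkl","rb"))
uv=np.array([f[0] for f in feat])/3-.33+[215,165];X=np.array([f[1] for f in feat])
print(proj(p,fx(F0,X)),uv)
r=least_squares(lambda F:(proj(p,fx(F,X))-uv).ravel(),F0);F=r.x;print(F,np.degrees(F[2]),r.fun)
for n in("top","scene"):
    p=pickle.load(open(n+"0.pkl","rb"));im=cv2.resize(p["img"][:,:,::-1].copy(),None,fx=2,fy=2,interpolation=cv2.INTER_CUBIC)
    for box,z in(((-.118,.118,-.235,.235),.012),((.03,.06,-.235,.235),.052),((.068,.104,-.235,.235),.266)):
        q=proj(p,fx(F0,[(box[0],box[2],z),(box[0],box[3],z),(box[1],box[3],z),(box[1],box[2],z)]))*2+.5
        cv2.polylines(im,[q.round().astype(int)],True,(0,0,255),1)
    im=im[310:680,400:940] if n=="top" else im[380:610,340:880]
    cv2.imwrite(f"pics/ov_{n}.png",cv2.resize(im,None,fx=1.45,fy=1.45))
    W=cloud(p);f=unfx(F0,W.reshape(-1,3))
    o=(abs(f[:,0]+.02)<.015)&(abs(f[:,1])<.23)&(f[:,2]>.03)&(f[:,2]<.058) # carton tops/stop arm
    print(n,np.histogram(f[o][:,1],np.arange(-.235,.24,.01)))
    t=(f[:,2]>.063)&(f[:,2]<.18)&(f[:,0]>-.06)&(f[:,0]<.06)&(abs(f[:,1])<.2);g=f[t];print(len(g),g[np.argsort(g[:,2])][::max(1,len(g)//25)].round(3))
E
```

```text
[np.float64(0.5453702398402178), np.float64(0.003936975417874434), np.float64(0.19600047499896323)]
[[261.22454414 323.93819555]
 [448.01197805 281.14309142]] [[261.67       323.67      ]
 [448.00333333 280.67      ]]
[0.54622967 0.00354945 0.19757698] 11.320327002149835 [-0.18702945  0.04118033  0.18824877 -0.04607335]
top (array([ 0,  0,  0,  0,  2, 45, 50,  1, 48, 51, 51, 51, 51, 52, 50, 53, 52,
       51, 50, 56, 48, 11,  0,  0,  0,  0,  0,  0,  0,  0,  0,  0,  0,  0,
       23, 29,  0,  0,  0,  0,  0,  0,  0,  0,  0,  0,  0]), array([-0.235, -0.225, -0.215, -0.205, -0.195, -0.185, -0.175, -0.165,
       -0.155, -0.145, -0.135, -0.125, -0.115, -0.105, -0.095, -0.085,
       -0.075, -0.065, -0.055, -0.045, -0.035, -0.025, -0.015, -0.005,
        0.005,  0.015,  0.025,  0.035,  0.045,  0.055,  0.065,  0.075,
        0.085,  0.095,  0.105,  0.115,  0.125,  0.135,  0.145,  0.155,
        0.165,  0.175,  0.185,  0.195,  0.205,  0.215,  0.225,  0.235]))
236 [[0.023 0.117 0.063]
 [0.034 0.153 0.063]
 [0.059 0.123 0.064]
 [0.021 0.151 0.066]
 [0.051 0.144 0.067]
 [0.043 0.151 0.07 ]
 [0.
[... 934 characters left out ...]
.075,
        0.085,  0.095,  0.105,  0.115,  0.125,  0.135,  0.145,  0.155,
        0.165,  0.175,  0.185,  0.195,  0.205,  0.215,  0.225,  0.235]))
279 [[0.044 0.116 0.063]
 [0.05  0.12  0.065]
 [0.044 0.118 0.067]
 [0.056 0.147 0.07 ]
 [0.058 0.13  0.072]
 [0.055 0.151 0.073]
 [0.05  0.149 0.074]
 [0.04  0.148 0.075]
 [0.041 0.15  0.076]
 [0.053 0.137 0.076]
 [0.047 0.143 0.078]
 [0.052 0.137 0.078]
 [0.051 0.14  0.08 ]
 [0.046 0.14  0.085]
 [0.045 0.131 0.09 ]
 [0.043 0.135 0.095]
 [0.043 0.133 0.099]
 [0.044 0.132 0.104]
 [0.039 0.133 0.109]
 [0.038 0.128 0.112]
 [0.036 0.144 0.115]
 [0.037 0.137 0.119]
 [0.033 0.124 0.122]
 [0.032 0.135 0.123]
 [0.033 0.144 0.127]
 [0.033 0.143 0.131]]
```

View pics/ov_top.png

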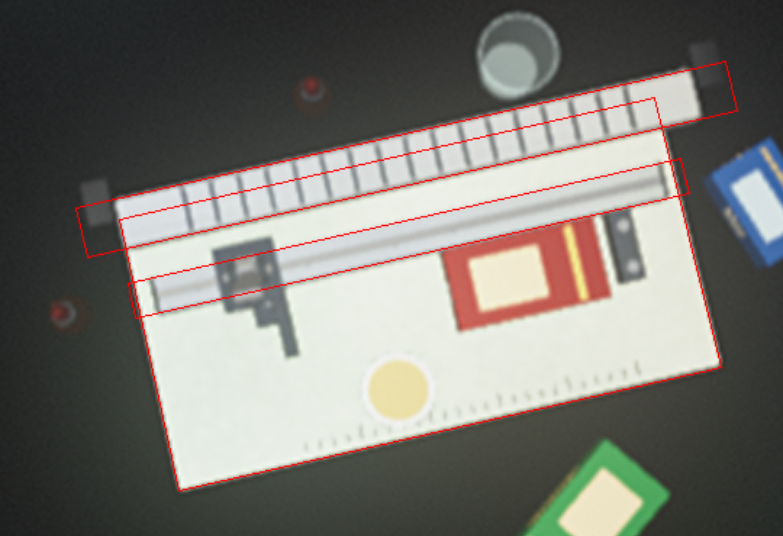

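View pics/ov_scene.png

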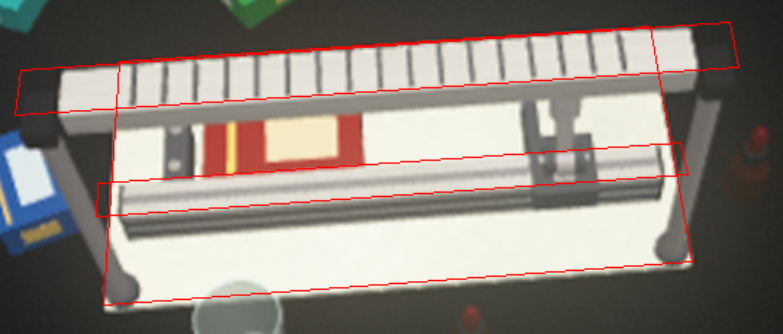

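Fixture pose: about (0.546, 0.004), yaw 11.2°, and the overlay fits the plate, rail and lamp bar. The stop face is at fixture y≈0.105, so travel is about 0.03 and it needs about 0.14 more. The carton's right end is about 10 mm short of the block. Next I'll write a planning helper and refine the edges.

```bash
cat >> h.py <<'E'
from scipy.spatial.transform import Rotation as Ro, Slerp
F=(0.5458,0.0037,0.1967)
def tool(t,extra=0): # tilt t deg, tool x ~ fixture x, y ~ -fixture y
    return Ro.from_euler('z',F[2])*Ro.from_euler('x',180,degrees=True)*Ro.from_euler('y',t,degrees=True)
def tcp_from_tip(tip,t):
    return fx(F,tip)[0]-0.014*tool(t).as_matrix()[:,2]
def rows(p0,R0,p1,R1,n):
    sl=Slerp([0,1],Ro.concatenate([R0,R1]));out=[];p=np.array(p0);R=R0
    for i in range(1,n+1):
        P=p0+(p1-p0)*i/n;Q=sl(i/n)
        s=R.inv().apply(P-p)/.05;w=(R.inv()*Q).as_rotvec()/.1
        s=s.round(3);w=w.round(3);out.append([*map(float,s),*map(float,w)])
        p=p+R.apply(s*.05);R=R*Ro.from_rotvec(w*.1)
    return out
def cur():
    from plant import telemetry
    s=telemetry.read_state();return s,np.array(s["position"]),Ro.from_euler('xyz',s["ee_rot"],degrees=True)
E
python3 - <<'E'
from h import *
p=pickle.load(open("top0.pkl","rb"));W=cloud(p);f=unfx(F,W.reshape(-1,3))
def rng(m,n): 
    g=f[m];print(n,len(g),np.percentile(g,[1,99],axis=0).round(4).tolist())
y=f[:,1];x=f[:,0];z=f[:,2]
rng((z>.04)&(z<.056)&(x>-.06)&(x<.02)&(y>-.158)&(y<.0),"carton")
rng((z>.04)&(z<.056)&(x>-.06)&(x<.0)&(y>.08)&(y<.2),"arm")
rng((z>.056)&(z<.068)&(x>-.06)&(x<.07)&(y>.08)&(y<.2),"saddle")
rng((z>.04)&(z<.06)&(x>.0)&(x<.07)&(y>-.16)&(y<.08),"rail")
rng((z>.04)&(z<.06)&(x>-.06)&(x<.02)&(y<-.16),"block")
rng((z>.1)&(z<.2)&(x>-.06)&(x<.07)&(y>.08)&(y<.2),"lever")
s,P,R=cur()
for r in rows(P,R,np.array([.42,-.30,.26]),tool(0),10):print(r)
E
```

```text
carton 1334 [[-0.0394, -0.1522, 0.0411], [0.0194, -0.0248, 0.0547]]
arm 62 [[-0.0288, 0.1104, 0.0428], [-0.0002, 0.1218, 0.0556]]
saddle 311 [[0.0185, 0.0845, 0.0561], [0.0695, 0.1946, 0.0669]]
rail 1952 [[0.001, -0.1565, 0.0416], [0.0606, 0.076, 0.0585]]
block 506 [[-0.0366, -0.3371, 0.0401], [0.0192, -0.1656, 0.0545]]
lever 84 [[0.0204, 0.1243, 0.1023], [0.0412, 0.1474, 0.1552]]
[0.612, -0.519, -0.081, -0.0, -0.0, 0.119]
[0.606, -0.526, -0.081, -0.0, -0.0, 0.119]
[0.6, -0.533, -0.081, -0.0, -0.0, 0.119]
[0.593, -0.54, -0.081, -0.0, -0.0, 0.119]
[0.587, -0.547, -0.081, -0.0, -0.0, 0.119]
[0.58, -0.555, -0.081, -0.0, -0.0, 0.119]
[0.573, -0.561, -0.081, -0.001, -0.0, 0.119]
[0.567, -0.567, -0.081, 0.0, -0.0, 0.119]
[0.56, -0.575, -0.081, 0.0, -0.0, 0.119]
[0.553, -0.581, -0.081, 0.0, -0.0, 0.119]
```

Request:
drive_tool --pt "0.61 -0.52 -0.08 0 0 0.12 1" --pt "0.61 -0.53 -0.08 0 0 0.12 1" --pt "0.6 -0.53 -0.08 0 0 0.12 1" --pt "0.59 -0.54 -0.08 0 0 0.12 1" --pt "0.59 -0.55 -0.08 0 0 0.12 1" --pt "0.58 -0.55 -0.08 0 0 0.12 1" --pt "0.57 -0.56 -0.08 0 0 0.12 1" --pt "0.57 -0.57 -0.08 0 0 0.12 1" --pt "0.56 -0.57 -0.08 0 0 0.12 1" --pt "0.55 -0.58 -0.08 0 0 0.12 1"

```text
time: 2.2
position: [0.4208, -0.2989, 0.2599]
ee_rot: [180.0, -0.0, 11.2]
wrist_force: [0.5, -0.6, 0.6]
finger_gap: 0.0174
```

```bash
python3 - <<'E'
from h import *
s,P,R=cur();print(s["time"],P,s["ee_rot"],s["joint_positions"].round(0),s["finger_gap"])
T=tcp_from_tip((-.05,.195,.22),35);print(T)
for r in rows(P,R,T,tool(35),14):print(r)
E
```

```text
2.2 [ 0.42075571 -0.29888271  0.25994065] [ 1.79976355e+02 -2.15906195e-02  1.11803596e+01] [ 35.   8.  -7. 109.   1.  63. -52.] 0.01737601163030705
[0.4507793  0.18359873 0.23146813]
[0.176, -0.668, 0.04, 0.001, 0.436, -0.001]
[0.174, -0.668, 0.049, 0.0, 0.436, -0.001]
[0.171, -0.668, 0.055, 0.001, 0.436, -0.001]
[0.169, -0.667, 0.063, 0.001, 0.436, -0.001]
[0.167, -0.668, 0.071, 0.0, 0.436, -0.001]
[0.163, -0.668, 0.078, 0.001, 0.436, -0.001]
[0.159, -0.668, 0.085, 0.0, 0.436, -0.001]
[0.156, -0.667, 0.091, 0.001, 0.437, -0.001]
[0.152, -0.668, 0.099, 0.001, 0.436, -0.001]
[0.147, -0.668, 0.105, 0.0, 0.436, -0.001]
[0.143, -0.668, 0.111, 0.001, 0.436, -0.001]
[0.138, -0.667, 0.118, 0.001, 0.436, -0.001]
[0.132, -0.668, 0.124, 0.0, 0.436, -0.001]
[0.128, -0.667, 0.129, 0.001, 0.436, -0.001]
```

Request:
drive_tool --pt "0.18 -0.67 0.04 0 0.44 0 1" --pt "0.17 -0.67 0.05 0 0.44 0 1" --pt "0.17 -0.67 0.06 0 0.44 0 1" --pt "0.17 -0.67 0.06 0 0.44 0 1" --pt "0.17 -0.67 0.07 0 0.44 0 1" --pt "0.16 -0.67 0.08 0 0.44 0 1" --pt "0.16 -0.67 0.09 0 0.44 0 1" --pt "0.16 -0.67 0.09 0 0.44 0 1" --pt "0.15 -0.67 0.1 0 0.44 0 1" --pt "0.15 -0.67 0.11 0 0.44 0 1"

```text
time: 3.2
position: [0.4417, 0.0469, 0.2391]
ee_rot: [180.0, -25.4, 11.2]
wrist_force: [0.2, 0.0, -0.3]
finger_gap: 0.0005
```

```bash
python3 - <<'E'
from h import *
s,P,R=cur();print(s["time"],P,s["ee_rot"],s["joint_positions"].round(0),s["finger_gap"])
T=tcp_from_tip((-.05,.20,.22),35);print(T)
for r in rows(P,R,T,tool(35),5):print(r)
T2=tcp_from_tip((.020,.20,.034),35);print(T2)
for r in rows(T,tool(35),T2,tool(35),5):print(r)
E
```

```text
3.2 [0.44172497 0.04687411 0.23909813] [179.99654159 -25.36696168  11.2189588 ] [ 21. -12. -31. 134. -13.  31. -80.] 0.0005285672022251991
[0.44980213 0.18850232 0.23146813]
[0.115, -0.549, 0.088, 0.001, 0.336, -0.002]
[0.112, -0.55, 0.093, 0.001, 0.337, -0.001]
[0.109, -0.549, 0.096, 0.001, 0.336, -0.002]
[0.106, -0.549, 0.099, 0.001, 0.336, -0.001]
[0.103, -0.55, 0.104, 0.001, 0.336, -0.002]
[0.5184523  0.2021827  0.04546813]
[-0.197, 0.0, 0.77, 0.0, 0.0, 0.0]
[-0.198, -0.0, 0.77, 0.0, 0.0, 0.0]
[-0.197, -0.0, 0.77, 0.0, 0.0, 0.0]
[-0.198, -0.0, 0.77, 0.0, 0.0, 0.0]
[-0.197, -0.0, 0.77, 0.0, 0.0, 0.0]
```

```bash
python3 - <<'E'
from h import *
s,P,R=cur()
T=tcp_from_tip((-.02,.20,.15),35);print(T)
for r in rows(P,R,T,tool(35),6):print(r)
T2=tcp_from_tip((.020,.20,.034),35);print(T2)
for r in rows(T,tool(35),T2,tool(35),4):print(r)
E
```

```text
[0.47922363 0.19436534 0.16146813]
[0.086, -0.458, 0.327, 0.001, 0.28, -0.001]
[0.078, -0.458, 0.33, 0.001, 0.28, -0.002]
[0.068, -0.458, 0.332, 0.001, 0.281, -0.001]
[0.058, -0.458, 0.333, 0.0, 0.28, -0.001]
[0.05, -0.457, 0.335, 0.001, 0.28, -0.001]
[0.04, -0.458, 0.337, 0.001, 0.28, -0.002]
[0.5184523  0.2021827  0.04546813]
[-0.169, -0.0, 0.59, 0.0, 0.0, 0.0]
[-0.169, -0.0, 0.59, 0.0, 0.0, 0.0]
[-0.169, -0.0, 0.589, 0.0, 0.0, 0.0]
[-0.168, -0.0, 0.59, 0.0, 0.0, 0.0]
```

Request:
drive_tool --pt "0.09 -0.46 0.33 0 0.28 0 1" --pt "0.08 -0.46 0.33 0 0.28 0 1" --pt "0.07 -0.46 0.33 0 0.28 0 1" --pt "0.06 -0.46 0.33 0 0.28 0 1" --pt "0.05 -0.46 0.33 0 0.28 0 1" --pt "0.04 -0.46 0.34 0 0.28 0 1" --pt "0 0 0 0 0 0 1"

```text
time: 3.9
position: [0.467, 0.1469, 0.1781]
ee_rot: [178.9, -31.2, 11.3]
wrist_force: [-0.1, 0.5, 0.2]
finger_gap: 0.0002
```

```bash
python3 - <<'E'
from h import *
from plant import viewer
s,P,R=cur();print(s["time"],P,s["ee_rot"],s["joint_positions"].round(0))
T=tcp_from_tip((.020,.20,.034),35)
for r in rows(P,R,T,tool(35),5):print(r)
p=viewer.camera("top");cv2.imwrite("pics/top1.png",cv2.resize(p["img"][140:340,160:460,::-1],None,fx=2.5,fy=2.5,interpolation=2))
p=viewer.camera("wrist");cv2.imwrite("pics/wr1.png",p["img"][:,:,::-1])
E
```

```text
3.9 [0.46695423 0.1469322  0.17807701] [178.93615774 -31.2417198   11.34533664] [  31.   -1.  -62.  138.   37.   17. -143.]
[-0.065, -0.187, 0.577, 0.036, 0.131, 0.003]
[-0.073, -0.185, 0.578, 0.035, 0.131, 0.004]
[-0.081, -0.182, 0.576, 0.036, 0.131, 0.003]
[-0.088, -0.181, 0.577, 0.036, 0.132, 0.004]
[-0.096, -0.179, 0.576, 0.035, 0.131, 0.003]
```

View pics/top1.png

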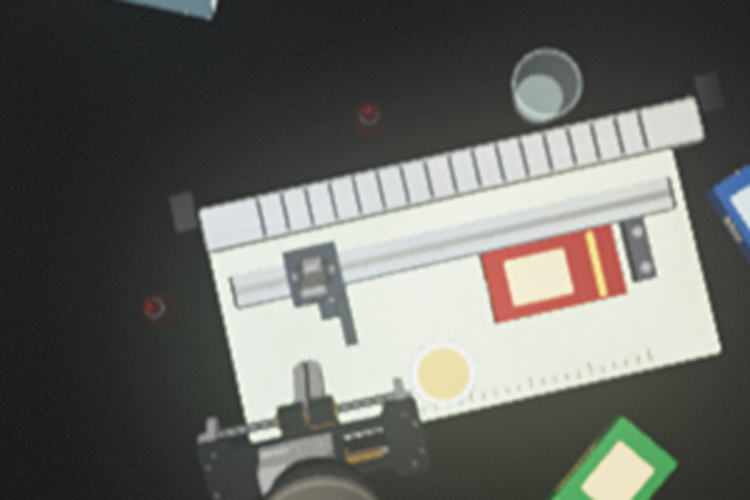

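View pics/wr1.png

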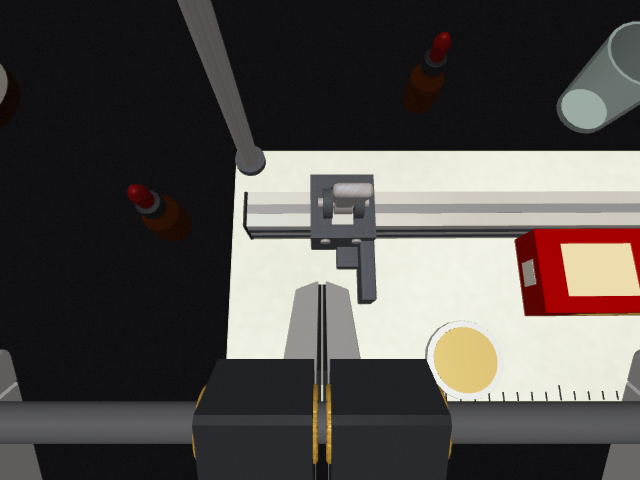

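The picture shows the closed fingers in front of the stop, with the tips at wrist px (322,285). The stop is at (343,212). The arm is folded near its joint limits, so I'll ease the tilt, go left and out, and tilt again further out.

```bash
python3 - <<'E'
from h import *
s,P,R=cur();print(unfx(F,P),unfx(F,P+.014*R.as_matrix()[:,2]))
T=tcp_from_tip((-.045,.21,.15),20)
for r in rows(P,R,T,tool(20),6):print(r)
E
```

```text
[[-0.04965344  0.15564951  0.17847313]] [[-0.04240022  0.15540043  0.16650113]]
[-0.026, -0.182, 0.04, 0.03, -0.326, 0.002]
[-0.025, -0.182, 0.042, 0.03, -0.326, 0.002]
[-0.024, -0.182, 0.043, 0.03, -0.326, 0.002]
[-0.022, -0.181, 0.044, 0.03, -0.326, 0.002]
[-0.021, -0.182, 0.045, 0.03, -0.326, 0.002]
[-0.02, -0.181, 0.047, 0.03, -0.326, 0.002]
```

Request:
drive_tool --pt "-0.03 -0.18 0.04 0.03 -0.33 0 1" --pt "-0.02 -0.18 0.04 0.03 -0.33 0 1" --pt "-0.02 -0.18 0.04 0.03 -0.33 0 1" --pt "-0.02 -0.18 0.04 0.03 -0.33 0 1" --pt "-0.02 -0.18 0.04 0.03 -0.33 0 1" --pt "-0.02 -0.18 0.05 0.03 -0.33 0 1" --pt "0 0 0 0 0 0 1"

```text
time: 4.7
position: [0.4564, 0.2005, 0.1642]
ee_rot: [-179.9, -19.8, 11.3]
wrist_force: [0.8, 0.3, 0.0]
finger_gap: 0.0001
```

```bash
python3 - <<'E'
from h import *
s,P,R=cur();print(s["time"],P,s["ee_rot"],s["joint_positions"].round(0));print(unfx(F,P+.014*R.as_matrix()[:,2]))
T=tcp_from_tip((.015,.21,.075),25)
for r in rows(P,R,T,tool(25),6):print(r)
E
```

```text
4.7 [0.45639027 0.20048996 0.16415649] [-179.90843784  -19.82204791   11.32356897] [  25.    9.  -64.  129.   32.   33. -142.]
[[-0.0444788   0.21049574  0.150986  ]]
[0.096, 0.002, 0.306, -0.003, 0.151, 0.001]
[0.092, 0.002, 0.307, -0.004, 0.15, 0.002]
[0.087, 0.002, 0.308, -0.003, 0.151, 0.001]
[0.083, 0.002, 0.31, -0.003, 0.15, 0.001]
[0.078, 0.002, 0.311, -0.003, 0.151, 0.002]
[0.073, 0.002, 0.312, -0.004, 0.151, 0.001]
```

Request:
drive_tool --pt "0.1 0 0.31 0 0.15 0 1" --pt "0.09 0 0.31 0 0.15 0 1" --pt "0.09 0 0.31 0 0.15 0 1" --pt "0.08 0 0.31 0 0.15 0 1" --pt "0.08 0 0.31 0 0.15 0 1" --pt "0.07 0 0.31 0 0.15 0 1" --pt "0 0 0 0 0 0 1"

```text
time: 5.4
position: [0.4957, 0.207, 0.1035]
ee_rot: [179.9, -23.1, 11.5]
wrist_force: [0.6, 0.3, 0.2]
finger_gap: 0.0004
```

```bash
python3 - <<'E'
from h import *
s,P,R=cur();print(s["time"],P,s["ee_rot"],s["joint_positions"].round(0));print(unfx(F,P+.014*R.as_matrix()[:,2]))
T=tcp_from_tip((.020,.20,.034),35)
for r in rows(P,R,T,tool(35),5):print(r)
E
```

```text
5.4 [0.49568497 0.20704094 0.10354262] [179.86960559 -23.12813305  11.45686542] [ -12.   13.  -26.  132.   46.   21. -156.]
[[-0.00390981  0.20920013  0.09066785]]
[-0.013, 0.037, 0.247, 0.001, 0.414, 0.006]
[-0.023, 0.036, 0.247, 0.002, 0.415, 0.006]
[-0.033, 0.037, 0.245, 0.001, 0.414, 0.007]
[-0.043, 0.037, 0.244, 0.001, 0.415, 0.006]
[-0.053, 0.036, 0.242, 0.002, 0.414, 0.006]
```

Joint 7 is at its limit, so I'll give the tool the half turn about its axis in place, which is the same hand shape, while backing off slightly.

Request:
drive_tool --pt "0 0 -0.2 0 0 1 1" --pt "0 0 -0.2 0 0 1 1" --pt "0 0 -0.2 0 0 1 1" --pt "0 0 -0.2 0 0 1 1" --pt "0 0 0 0 0 1 1" --pt "0 0 0 0 0 1 1" --pt "0 0 0 0 0 1 1" --pt "0 0 0 0 0 1 1" --pt "0 0 0 0 0 1 1" --pt "0 0 0 0 0 1 1"

```text
time: 6.4
position: [0.4836, 0.2023, 0.1294]
ee_rot: [-164.1, -16.5, -34.6]
wrist_force: [-0.3, -0.1, -1.1]
finger_gap: 0.0004
```

Request:
drive_tool --pt "0 0 0 0 0 1 1" --pt "0 0 0 0 0 1 1" --pt "0 0 0 0 0 1 1" --pt "0 0 0 0 0 1 1" --pt "0 0 0 0 0 1 1" --pt "0 0 0 0 0 1 1" --pt "0 0 0 0 0 1 1" --pt "0 0 0 0 0 1 1" --pt "0 0 0 0 0 1 1" --pt "0 0 0 0 0 1 1"

```text
time: 7.4
position: [0.4862, 0.2021, 0.1236]
ee_rot: [-157.6, 4.0, -88.7]
wrist_force: [-1.0, 0.8, -0.1]
finger_gap: 0.0
```

Request:
drive_tool --pt "0 0 0 0 0 1 1" --pt "0 0 0 0 0 1 1" --pt "0 0 0 0 0 1 1" --pt "0 0 0 0 0 1 1" --pt "0 0 0 0 0 1 1" --pt "0 0 0 0 0 1 1" --pt "0 0 0 0 0 1 1" --pt "0 0 0 0 0 1 1" --pt "0 0 0 0 0 1 1" --pt "0 0 0 0 0 1 1"

```text
time: 8.4
position: [0.4597, -0.0228, 0.1389]
ee_rot: [-172.8, 25.3, -128.1]
wrist_force: [0.0, 0.3, 0.1]
finger_gap: 0.0007
```

```bash
sed -i "s/^def tool(.*/def tool(t,extra=180):/; s/\*Ro.from_euler('y',t,degrees=True)$/*Ro.from_euler('y',t,degrees=True)*Ro.from_euler('z',extra,degrees=True)/" h.py; python3 - <<'E'
from h import *
s,P,R=cur();print(s["time"],P,s["ee_rot"],s["joint_positions"].round(0));print(unfx(F,P+.014*R.as_matrix()[:,2]))
T=tcp_from_tip((-.01,.20,.08),35)
for r in rows(P,R,T,tool(35),5):print(r)
E
```

```text
8.4 [ 0.45970623 -0.0227712   0.13891942] [-172.78242617   25.34354219 -128.13872282] [ -62.    9.   78.  140.  -59.   35. -156.]
[[-0.08394795 -0.00660253  0.12636707]]
[-0.607, 0.508, 0.437, 0.469, -0.244, 1.24]
[-0.528, 0.599, 0.425, 0.47, -0.245, 1.241]
[-0.438, 0.678, 0.407, 0.469, -0.244, 1.24]
[-0.341, 0.745, 0.383, 0.47, -0.244, 1.24]
[-0.235, 0.798, 0.354, 0.469, -0.244, 1.241]
```

The turn ran the wrong way: joint 7 stayed at its stop and the arm slid round. I'll check the scene before unwinding.

```bash
python3 - <<'E'
from h import *
from plant import viewer
p=viewer.camera("scene");cv2.imwrite("pics/sc2.png",p["img"][:,:,::-1])
p=viewer.camera("top");cv2.imwrite("pics/top2.png",p["img"][:,:,::-1])
E
```

```text
(no output)
```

View pics/sc2.png

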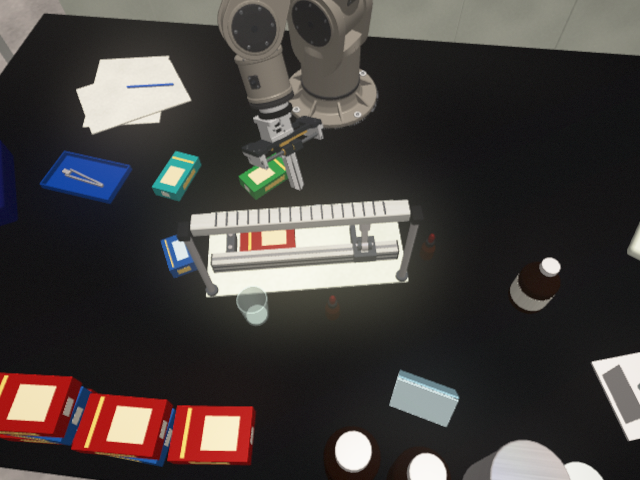

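View pics/top2.png

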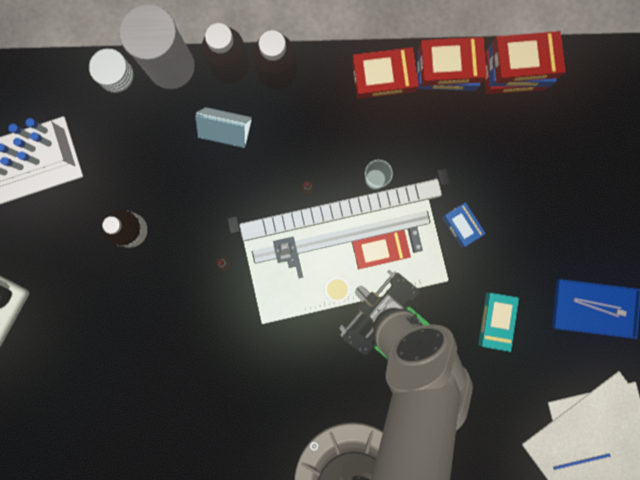

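The views show nothing disturbed: stop at top px (287,252), carton (381,250) and dish (337,290), all as before. Now I'll unwind: up and out, tool vertical, turning about -z.

```bash
python3 - <<'E'
from h import *
s,P,R=cur()
R1=Ro.from_euler('z',-75,degrees=True)*Ro.from_euler('x',180,degrees=True)
for r in rows(P,R,np.array([.50,-.16,.28]),R1,10):print(r)
E
```

```text
[0.025, -0.271, -0.293, -0.321, 0.352, -0.943]
[0.061, -0.258, -0.3, -0.321, 0.353, -0.943]
[0.094, -0.24, -0.305, -0.321, 0.352, -0.943]
[0.127, -0.22, -0.308, -0.32, 0.352, -0.943]
[0.158, -0.197, -0.31, -0.321, 0.353, -0.943]
[0.186, -0.17, -0.31, -0.321, 0.352, -0.943]
[0.212, -0.142, -0.308, -0.321, 0.352, -0.943]
[0.235, -0.111, -0.304, -0.321, 0.353, -0.943]
[0.254, -0.079, -0.299, -0.321, 0.352, -0.943]
[0.27, -0.044, -0.291, -0.32, 0.352, -0.943]
```

Request:
drive_tool --pt "0.03 -0.27 -0.29 -0.32 0.35 -0.94 1" --pt "0.06 -0.26 -0.3 -0.32 0.35 -0.94 1" --pt "0.09 -0.24 -0.3 -0.32 0.35 -0.94 1" --pt "0.13 -0.22 -0.31 -0.32 0.35 -0.94 1" --pt "0.16 -0.2 -0.31 -0.32 0.35 -0.94 1" --pt "0.19 -0.17 -0.31 -0.32 0.35 -0.94 1" --pt "0.21 -0.14 -0.31 -0.32 0.35 -0.94 1" --pt "0.24 -0.11 -0.3 -0.32 0.35 -0.94 1" --pt "0.25 -0.08 -0.3 -0.32 0.35 -0.94 1" --pt "0.27 -0.04 -0.29 -0.32 0.35 -0.94 1"

```text
time: 9.5
position: [0.5037, -0.1581, 0.277]
ee_rot: [-180.0, 0.1, -74.4]
wrist_force: [-0.6, 0.1, -0.4]
finger_gap: 0.0005
```

```bash
python3 - <<'E'
from h import *
s,P,R=cur();print(s["time"],P,s["ee_rot"],s["joint_positions"].round(0),R.as_rotvec())
E
```

```text
9.5 [ 0.50373358 -0.15807772  0.2769547 ] [-1.79996040e+02  9.00751144e-02 -7.44205436e+01] [ -48.   16.   72.  109.  -17.   67. -134.] [-2.50123045e+00  1.89924421e+00  1.90046092e-03]
```

Request:
drive_tool --pt "0 0 0 0 0 -1 1" --pt "0 0 0 0 0 -1 1" --pt "0 0 0 0 0 -1 1" --pt "0 0 0 0 0 -1 1" --pt "0 0 0 0 0 -1 1" --pt "0 0 0 0 0 -1 1" --pt "0 0 0 0 0 -1 1" --pt "0 0 0 0 0 -1 1" --pt "0 0 0 0 0 -1 1" --pt "0 0 0 0 0 -1 1"

```text
time: 10.5
position: [0.5034, -0.1573, 0.2766]
ee_rot: [-179.8, -0.0, -17.1]
wrist_force: [0.5, 1.3, 0.1]
finger_gap: 0.0006
```

```bash
python3 - <<'E'
from h import *
s,P,R=cur();print(s["time"],P,s["ee_rot"],s["joint_positions"].round(0))
E
```

```text
10.5 [ 0.50337597 -0.15730553  0.27660047] [-1.79804088e+02 -7.54706699e-04 -1.70913459e+01] [-39.  11.  58. 109. -10.  65. -85.]
```

Request:
drive_tool --pt "0 0 0 0 0 -1 1" --pt "0 0 0 0 0 -1 1" --pt "0 0 0 0 0 -1 1" --pt "0 0 0 0 0 -1 1" --pt "0 0 0 0 0 -1 1" --pt "0 0 0 0 0 -1 1" --pt "0 0 0 0 0 -1 1" --pt "0 0 0 0 0 -1 1" --pt "0 0 0 0 0 -1 1" --pt "0 0 0 0 0 -1 1"

```text
time: 11.5
position: [0.5033, -0.1573, 0.2767]
ee_rot: [-179.9, -0.2, 40.2]
wrist_force: [-0.1, 0.0, -0.1]
finger_gap: 0.0005
```

Request:
drive_tool --pt "0 0 0 0 0 -1 1" --pt "0 0 0 0 0 -1 1" --pt "0 0 0 0 0 -1 1" --pt "0 0 0 0 0 -1 1" --pt "0 0 0 0 0 -1 1" --pt "0 0 0 0 0 -1 1" --pt "0 0 0 0 0 -1 1" --pt "0 0 0 0 0 -1 1" --pt "0 0 0 0 0 -1 1" --pt "0 0 0 0 0 -1 1"

```text
time: 12.5
position: [0.5033, -0.1572, 0.2768]
ee_rot: [179.9, -0.2, 97.5]
wrist_force: [-0.3, 0.6, -0.9]
finger_gap: 0.0002
```

```bash
python3 - <<'E'
from h import *
s,P,R=cur();print(s["time"],P,s["ee_rot"],s["joint_positions"].round(0))
T=tcp_from_tip((-.03,.20,.16),35);print(T)
for n,t,f in((10,tool(10),.5),):
  for r in rows(P,R,P+(T-P)*f,t,n):print(r)
E
```

```text
12.5 [ 0.503279   -0.15724638  0.2768003 ] [ 1.79914456e+02 -1.60822090e-01  9.75009107e+01] [-25.   8.  40. 109.  -6.  65.  25.]
[0.46941646 0.192411   0.17146813]
[0.351, 0.012, 0.106, -0.139, -0.135, -1.632]
[0.346, 0.067, 0.103, -0.14, -0.134, -1.633]
[0.331, 0.122, 0.098, -0.139, -0.135, -1.632]
[0.309, 0.172, 0.097, -0.139, -0.134, -1.632]
[0.278, 0.219, 0.096, -0.14, -0.135, -1.633]
[0.24, 0.261, 0.095, -0.139, -0.135, -1.632]
[0.197, 0.294, 0.096, -0.139, -0.134, -1.632]
[0.147, 0.321, 0.098, -0.14, -0.135, -1.633]
[0.094, 0.34, 0.102, -0.139, -0.135, -1.632]
[0.039, 0.349, 0.105, -0.14, -0.134, -1.632]
```

```bash
python3 - <<'E'
from h import *
s,P,R=cur()
T=tcp_from_tip((-.04,.20,.20),22);print(T)
for r in rows(P,R,T,tool(22),20):print(r)
E
```

```text
[0.46234116 0.19100106 0.21298057]
[0.35, 0.005, 0.065, -0.155, -0.147, -0.808]
[0.35, 0.032, 0.06, -0.155, -0.148, -0.807]
[0.347, 0.059, 0.055, -0.156, -0.147, -0.808]
[0.342, 0.087, 0.052, -0.155, -0.148, -0.807]
[0.335, 0.113, 0.048, -0.155, -0.147, -0.808]
[0.325, 0.138, 0.045, -0.155, -0.147, -0.807]
[0.313, 0.164, 0.043, -0.156, -0.148, -0.808]
[0.3, 0.189, 0.041, -0.155, -0.147, -0.808]
[0.285, 0.211, 0.04, -0.155, -0.147, -0.807]
[0.267, 0.232, 0.039, -0.155, -0.148, -0.808]
[0.248, 0.253, 0.039, -0.155, -0.147, -0.807]
[0.227, 0.272, 0.04, -0.156, -0.148, -0.808]
[0.206, 0.288, 0.041, -0.155, -0.147, -0.808]
[0.182, 0.304, 0.043, -0.155, -0.147, -0.807]
[0.157, 0.316, 0.045, -0.155, -0.148, -0.808]
[0.133, 0.328, 0.048, -0.156, -0.147, -0.807]
[0.106, 0.336, 0.051, -0.155, -0.147, -0.808]
[0.08, 0.343, 0.055, -0.155, -0.148, -0.808]
[0.052, 0.347, 0.059, -0.155, -0.147, -0.807]
[0.025, 0.35, 0.065, -0.155, -0.147, -0.808]
```

Request:
drive_tool --pt "0.35 0 0.06 -0.155 -0.147 -0.81 1" --pt "0.35 0.03 0.06 -0.155 -0.147 -0.81 1" --pt "0.35 0.06 0.05 -0.155 -0.147 -0.81 1" --pt "0.34 0.09 0.05 -0.155 -0.147 -0.81 1" --pt "0.33 0.11 0.05 -0.155 -0.147 -0.81 1" --pt "0.33 0.14 0.04 -0.155 -0.147 -0.81 1" --pt "0.31 0.16 0.04 -0.155 -0.147 -0.81 1" --pt "0.3 0.19 0.04 -0.155 -0.147 -0.81 1" --pt "0.28 0.21 0.04 -0.155 -0.147 -0.81 1" --pt "0.27 0.23 0.04 -0.155 -0.147 -0.81 1"

```text
time: 13.5
position: [0.4831, 0.017, 0.245]
ee_rot: [175.2, 11.0, 143.6]
wrist_force: [-0.1, -0.1, 0.2]
finger_gap: 0.0005
```

```bash
python3 - <<'E'
from h import *
s,P,R=cur();print(s["time"],P,s["ee_rot"],s["joint_positions"].round(0))
T=tcp_from_tip((-.04,.20,.20),22);print(T)
for r in rows(P,R,T,tool(22),10):print(r)
E
```

```text
13.5 [0.48308233 0.01699952 0.24501137] [175.24114777  11.0353609  143.6356508 ] [-40.  -4.  26. 123.   9.  49.  35.]
[0.46234116 0.19100106 0.21298057]
[0.248, 0.253, 0.038, -0.158, -0.147, -0.804]
[0.227, 0.272, 0.039, -0.159, -0.146, -0.804]
[0.205, 0.289, 0.04, -0.158, -0.147, -0.804]
[0.181, 0.303, 0.042, -0.158, -0.147, -0.804]
[0.158, 0.317, 0.044, -0.159, -0.147, -0.804]
[0.132, 0.327, 0.048, -0.158, -0.146, -0.803]
[0.107, 0.336, 0.05, -0.158, -0.147, -0.804]
[0.079, 0.343, 0.055, -0.159, -0.147, -0.804]
[0.053, 0.347, 0.06, -0.158, -0.146, -0.804]
[0.026, 0.35, 0.064, -0.158, -0.147, -0.804]
```

Request:
drive_tool --pt "0.25 0.25 0.04 -0.158 -0.147 -0.8 1" --pt "0.23 0.27 0.04 -0.158 -0.147 -0.8 1" --pt "0.2 0.29 0.04 -0.158 -0.147 -0.8 1" --pt "0.18 0.3 0.04 -0.158 -0.147 -0.8 1" --pt "0.16 0.32 0.04 -0.158 -0.147 -0.8 1" --pt "0.13 0.33 0.05 -0.158 -0.147 -0.8 1" --pt "0.11 0.34 0.05 -0.158 -0.147 -0.8 1" --pt "0.08 0.34 0.05 -0.158 -0.147 -0.8 1" --pt "0.05 0.35 0.06 -0.158 -0.147 -0.8 1" --pt "0.03 0.35 0.06 -0.158 -0.147 -0.8 1"

```text
time: 14.5
position: [0.4633, 0.1914, 0.2136]
ee_rot: [180.0, 22.0, -169.0]
wrist_force: [0.8, 0.5, 0.6]
finger_gap: 0.0004
```

```bash
python3 - <<'E'
from h import *
s,P,R=cur();print(s["time"],P,s["ee_rot"],s["joint_positions"].round(0))
T=tcp_from_tip((-.0,.20,.10),30);print(T)
for r in rows(P,R,T,tool(30),8):print(r)
E
```

```text
14.5 [0.46328513 0.19140651 0.21359968] [ 179.95483395   22.0169419  -168.97919186] [-52.  -4.  15. 131.  18.  34.  51.]
[0.49984818 0.19847533 0.11212436]
[0.009, -0.0, 0.27, -0.001, -0.174, -0.005]
[0.013, -0.001, 0.27, -0.002, -0.174, -0.005]
[0.018, -0.0, 0.27, -0.001, -0.174, -0.005]
[0.023, -0.001, 0.269, -0.002, -0.175, -0.005]
[0.028, -0.0, 0.269, -0.001, -0.174, -0.005]
[0.032, -0.0, 0.268, -0.001, -0.174, -0.005]
[0.037, -0.001, 0.268, -0.002, -0.174, -0.005]
[0.042, -0.0, 0.267, -0.001, -0.174, -0.005]
```

Request:
drive_tool --pt "0.01 0 0.27 0 -0.175 0 1" --pt "0.01 0 0.27 0 -0.175 0 1" --pt "0.02 0 0.27 0 -0.175 0 1" --pt "0.02 0 0.27 0 -0.175 0 1" --pt "0.03 0 0.27 0 -0.175 0 1" --pt "0.03 0 0.27 0 -0.175 0 1" --pt "0.04 0 0.27 0 -0.175 0 1" --pt "0.04 0 0.27 0 -0.175 0 1"

```text
time: 15.3
position: [0.4997, 0.1978, 0.1122]
ee_rot: [179.9, 29.9, -169.2]
wrist_force: [1.0, 0.5, 0.5]
finger_gap: 0.0005
```

```bash
python3 - <<'E'
from h import *
s,P,R=cur();print(s["time"],P,s["ee_rot"],s["joint_positions"].round(0));print(unfx(F,P+.014*R.as_matrix()[:,2]))
T=tcp_from_tip((.020,.195,.036),35);print(T)
for r in rows(P,R,T,tool(35),6):print(r)
E
```

```text
15.3 [0.49973643 0.19780047 0.11223532] [ 179.86816792   29.90985335 -169.22622028] [-57.  10.  22. 139.  60.  10.   8.]
[[-0.00026057  0.19933173  0.1001    ]]
[0.51942948 0.19727912 0.04746813]
[0.052, -0.014, 0.219, -0.004, -0.148, -0.012]
[0.055, -0.015, 0.218, -0.004, -0.148, -0.013]
[0.059, -0.015, 0.218, -0.004, -0.148, -0.012]
[0.062, -0.014, 0.216, -0.004, -0.148, -0.012]
[0.065, -0.015, 0.216, -0.004, -0.148, -0.013]
[0.068, -0.014, 0.215, -0.004, -0.148, -0.012]
```

Request:
drive_tool --pt "0.03 -0.01 0.13 0 -0.09 0 1" --pt "0.03 -0.01 0.13 0 -0.09 0 1" --pt "0.03 -0.01 0.13 0 -0.09 0 1" --pt "0.03 -0.01 0.13 0 -0.09 0 1" --pt "0.03 -0.01 0.13 0 -0.09 0 1" --pt "0.04 -0.01 0.13 0 -0.09 0 1" --pt "0 0 0 0 0 0 1"

```text
time: 16.0
position: [0.5117, 0.1965, 0.0735]
ee_rot: [179.9, 32.9, -169.2]
wrist_force: [0.2, -0.7, 0.6]
finger_gap: 0.0003
```

```bash
python3 - <<'E'
from h import *
s,P,R=cur();print(s["time"],P,s["ee_rot"],s["joint_positions"].round(0));print(unfx(F,P+.014*R.as_matrix()[:,2]))
T=tcp_from_tip((.020,.195,.036),35);print(T)
for r in rows(P,R,T,tool(35),6):print(r)
E
```

```text
16.0 [0.51170926 0.19649414 0.07346972] [ 179.93535532   32.88226736 -169.24688176] [-40.  16.   4. 140. 115.  14. -48.]
[[0.01184581 0.19568617 0.0617127 ]]
[0.51942948 0.19727912 0.04746813]
[0.025, -0.002, 0.087, -0.007, -0.062, -0.013]
[0.026, -0.003, 0.086, -0.006, -0.061, -0.012]
[0.027, -0.002, 0.087, -0.007, -0.062, -0.013]
[0.027, -0.002, 0.086, -0.006, -0.061, -0.012]
[0.027, -0.003, 0.086, -0.007, -0.062, -0.013]
[0.029, -0.002, 0.086, -0.006, -0.062, -0.012]
```

Passing well through the wrist turn. I'll finish the descent and then check.

Request:
drive_tool --pt "0.03 0 0.09 -0.01 -0.06 -0.01 1" --pt "0.03 0 0.09 -0.01 -0.06 -0.01 1" --pt "0.03 0 0.09 -0.01 -0.06 -0.01 1" --pt "0.03 0 0.09 -0.01 -0.06 -0.01 1" --pt "0.03 0 0.09 0 -0.06 -0.01 1" --pt "0.03 0 0.09 0 -0.06 -0.01 1" --pt "0 0 0 0 0 0 1"

```text
time: 16.7
position: [0.5197, 0.1976, 0.0467]
ee_rot: [179.9, 35.0, -168.9]
wrist_force: [0.6, 0.4, -0.6]
finger_gap: 0.0006
```

```bash
python3 - <<'E'
from h import *
from plant import viewer
s,P,R=cur();print(s["time"],P,s["ee_rot"],s["joint_positions"].round(0));print(unfx(F,P+.014*R.as_matrix()[:,2]))
p=viewer.camera("top");cv2.imwrite("pics/top3.png",cv2.resize(p["img"][140:340,160:460,::-1],None,fx=2.5,fy=2.5,interpolation=2))
p=viewer.camera("wrist");cv2.imwrite("pics/wr3.png",p["img"][:,:,::-1])
E
```

```text
16.7 [0.51968641 0.19762507 0.04666633] [ 179.94796082   35.00624511 -168.93439072] [-31.  21.  -6. 140. 129.  21. -61.]
[[0.02032083 0.19527313 0.03519908]]
```

View pics/top3.png

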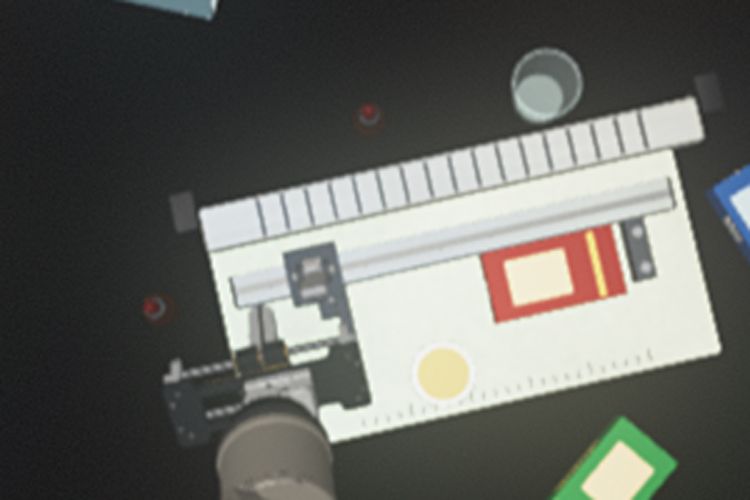

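View pics/wr3.png

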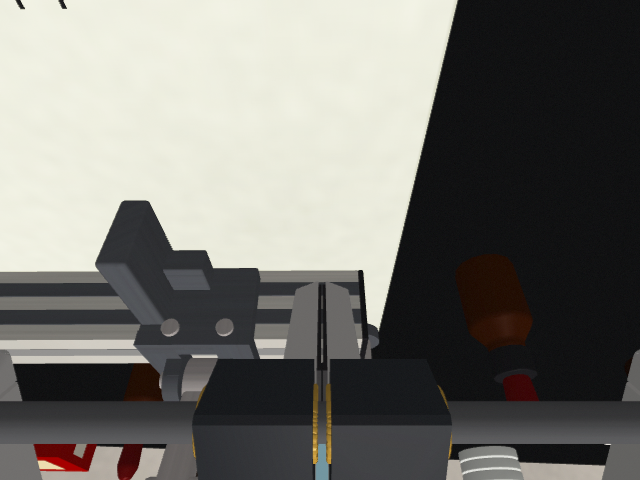

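The picture shows the fingers down in front of the rail, tips at wrist px (322,285), left of the stop with its cheek's end at (258,300). Now I'll push right.

Request:
drive_tool --pt "0 -0.2 0 0 0 0 1" --pt "0 -0.2 0 0 0 0 1" --pt "0 -0.2 0 0 0 0 1" --pt "0 -0.2 0 0 0 0 1" --pt "0 -0.2 0 0 0 0 1" --pt "0 -0.2 0 0 0 0 1"

```text
time: 17.4
position: [0.5318, 0.1389, 0.0477]
ee_rot: [179.9, 35.1, -168.9]
wrist_force: [1.2, 2.6, -1.4]
finger_gap: 0.0004
```

```bash
cat >> h.py <<'E'
def rep(pic=None):
    s,P,R=cur();print(s["time"],"tipF",unfx(F,P+.014*R.as_matrix()[:,2]).round(4),s["ee_rot"].round(1),s["joint_positions"].round(0),"forceF",(Ro.from_euler('z',-F[2]).apply(s["wrist_force"])).round(1))
    return s,P,R
E
python3 - <<'E'
from h import *
from plant import viewer
rep()
p=viewer.camera("wrist");cv2.imwrite("pics/wr4.png",p["img"][:,:,::-1])
E
```

```text
17.4 tipF [[0.0207 0.1354 0.0362]] [ 179.9   35.1 -168.9] [ -8.  21. -21. 141. 134.  22. -56.] forceF [ 1.7  2.3 -1.4]
```

View pics/wr4.png

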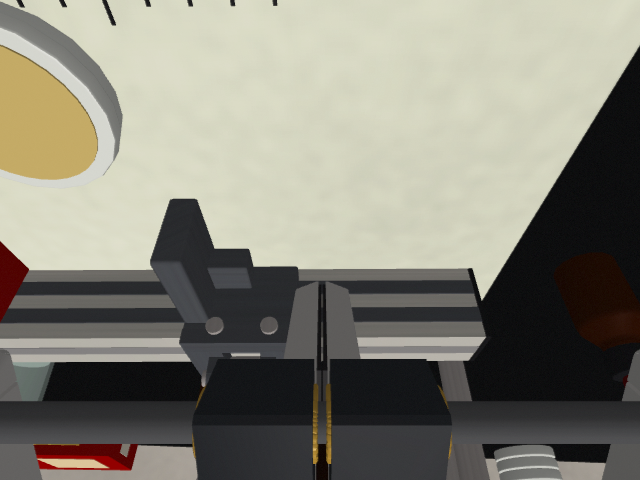

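Contact made: the cheek's end touches the finger at px (298,300), with about 2.3 N along the rail. Pushing on.

Request:
drive_tool --pt "0 -0.2 0 0 0 0 1" --pt "0 -0.2 0 0 0 0 1" --pt "0 -0.2 0 0 0 0 1" --pt "0 -0.2 0 0 0 0 1" --pt "0 -0.2 0 0 0 0 1" --pt "0 -0.2 0 0 0 0 1" --pt "0 -0.2 0 0 0 0 1"

```text
time: 18.15
position: [0.5453, 0.0703, 0.0475]
ee_rot: [179.9, 35.1, -168.9]
wrist_force: [2.1, 3.0, 0.2]
finger_gap: 0.0004
```

```bash
python3 - <<'E'
from h import *
from plant import viewer
rep()
p=viewer.camera("wrist");cv2.imwrite("pics/wr5.png",p["img"][:,:,::-1])
E
```

```text
18.15 tipF [[0.0206 0.0654 0.036 ]] [ 179.9   35.1 -168.9] [  8.  22. -26. 141. 145.  19. -56.] forceF [2.6 2.5 0.2]
```

View pics/wr5.png

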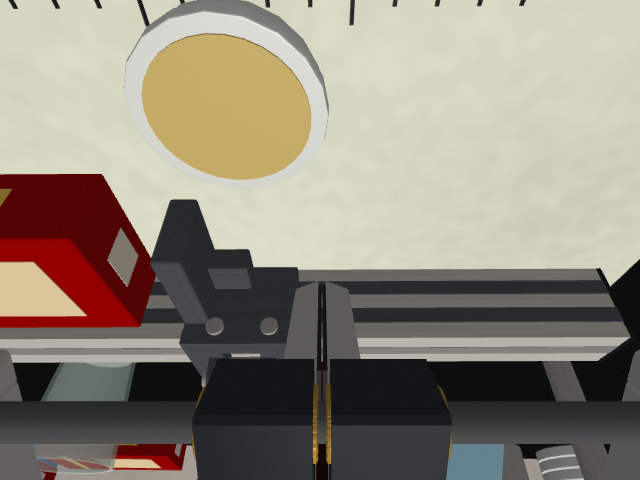

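Request:
drive_tool --pt "0 -0.16 0 0 0 0 1" --pt "0 -0.16 0 0 0 0 1" --pt "0 -0.16 0 0 0 0 1" --pt "0 -0.1 0 0 0 0 1" --pt "0 -0.06 0 0 0 0 1" --pt "0 0 0 0 0 0 1"

```text
time: 18.8
position: [0.5511, 0.038, 0.047]
ee_rot: [179.9, 35.1, -169.1]
wrist_force: [-0.2, -0.1, -0.4]
finger_gap: 0.0007
```

```bash
python3 - <<'E'
from h import *
rep()
E
```

```text
18.8 tipF [[0.0199 0.0325 0.0355]] [ 179.9   35.1 -169.1] [ 14.  22. -27. 140. 151.  18. -57.] forceF [-0.2 -0.1 -0.4]
```

Request:
drive_tool --pt "0 -0.04 0 0 0 0 1" --pt "0 -0.04 0 0 0 0 1" --pt "0 0 0 0 0 0 1"

```text
time: 19.1
position: [0.5517, 0.0347, 0.0469]
ee_rot: [179.9, 35.1, -169.0]
wrist_force: [-0.9, 2.2, 1.1]
finger_gap: 0.0
```

```bash
python3 - <<'E'
from h import *
from plant import viewer
rep()
p=viewer.camera("wrist");cv2.imwrite("pics/wr6.png",p["img"][:,:,::-1])
p=viewer.camera("top");cv2.imwrite("pics/top6.png",cv2.resize(p["img"][165:335,215:475,::-1],None,fx=3,fy=3,interpolation=2))
E
```

```text
19.1 tipF [[0.0199 0.0293 0.0355]] [ 179.9   35.1 -169. ] [ 15.  22. -28. 140. 152.  17. -57.] forceF [-0.4  2.3  1.1]
```

View pics/wr6.png

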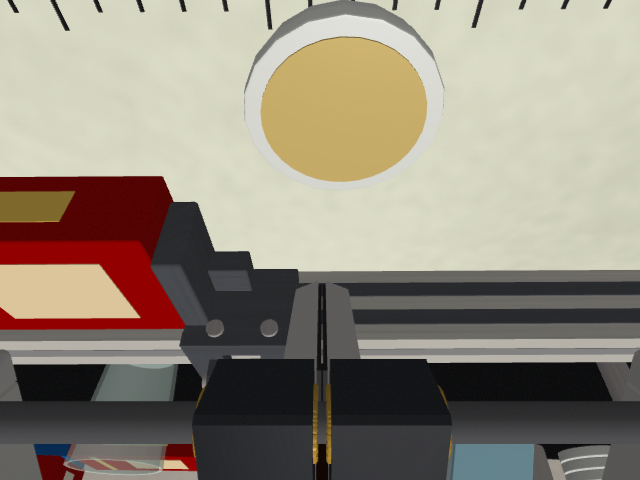

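View pics/top6.png

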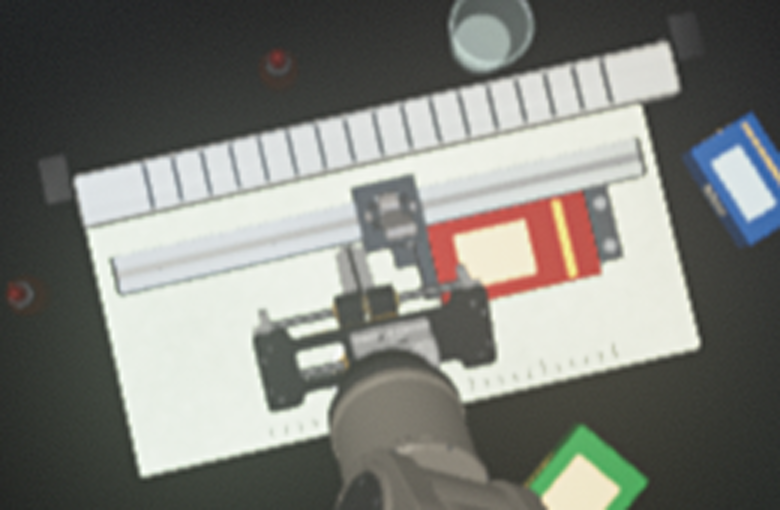

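The carton is in contact with the stop and looks almost on the block. I'll go in small steps until the force rises.

Request:
drive_tool --pt "0 -0.03 0 0 0 0 1" --pt "0 0 0 0 0 0 1"

```text
time: 19.4
position: [0.5518, 0.0342, 0.0469]
ee_rot: [179.8, 35.1, -168.9]
wrist_force: [-2.4, 8.1, 0.7]
finger_gap: 0.0006
```

Request:
drive_tool --pt "0 -0.03 0 0 0 0 1" --pt "0 0 0 0 0 0 1"

```text
time: 19.6
position: [0.5518, 0.034, 0.0469]
ee_rot: [179.8, 35.0, -168.8]
wrist_force: [-3.3, 14.7, 1.4]
finger_gap: 0.0009
```

```bash
python3 - <<'E'
from h import *
rep()
E
```

```text
19.6 tipF [[0.0198 0.0285 0.0354]] [ 179.8   35.  -168.8] [ 16.  22. -28. 140. 153.  17. -57.] forceF [-0.4 15.1  1.4]
```

The position stalled at finger y 28.5 mm while the force rose 2 → 8 → 15 N, so it is snug. I'll back the finger off to the left and rise.

```bash
python3 - <<'E'
from h import *
s,P,R=rep()
A=tcp_from_tip((.020,.045,.037),35);B=tcp_from_tip((.015,.045,.10),32)
for r in rows(P,R,A,tool(35),3):print(r)
print()
for r in rows(A,tool(35),B,tool(32),6):print(r)
E
```

```text
19.6 tipF [[0.0198 0.0285 0.0354]] [ 179.8   35.  -168.8] [ 16.  22. -28. 140. 153.  17. -57.] forceF [-0.4 15.1  1.4]
[-0.007, 0.11, -0.008, 0.009, 0.002, -0.004]
[-0.007, 0.11, -0.008, 0.009, 0.001, -0.004]
[-0.006, 0.11, -0.007, 0.008, 0.002, -0.004]

[-0.109, -0.0, -0.182, 0.0, 0.087, 0.0]
[-0.108, -0.0, -0.182, -0.0, 0.088, -0.0]
[-0.106, -0.0, -0.183, -0.0, 0.087, 0.0]
[-0.104, -0.0, -0.185, -0.0, 0.087, -0.0]
[-0.103, -0.0, -0.185, -0.0, 0.087, 0.0]
[-0.101, -0.0, -0.186, -0.0, 0.088, 0.0]
```

Request:
drive_tool --pt "0 0.12 -0.01 0 0 0 1" --pt "0 0.12 -0.01 0 0 0 1" --pt "0 0.12 -0.01 0 0 0 1" --pt "-0.11 0 -0.18 0 0.09 0 1" --pt "-0.11 0 -0.18 0 0.09 0 1" --pt "-0.11 0 -0.18 0 0.09 0 1" --pt "-0.1 0 -0.18 0 0.09 0 1" --pt "-0.1 0 -0.19 0 0.09 0 1" --pt "-0.1 0 -0.19 0 0.09 0 1"

```text
time: 20.5
position: [0.5457, 0.0472, 0.0989]
ee_rot: [-179.8, 32.7, -169.0]
wrist_force: [0.4, -0.6, 0.3]
finger_gap: 0.0002
```

```bash
python3 - <<'E'
from h import *
s,P,R=rep()
A=tcp_from_tip((-.008,.045,.14),22)
for r in rows(P,R,A,tool(22),5):print(r)
E
```

```text
20.5 tipF [[0.0159 0.0426 0.0871]] [-179.8   32.7 -169. ] [ 20.  15. -35. 137. 106.   9. -14.] forceF [ 0.3 -0.7  0.3]
[-0.044, 0.008, -0.229, -0.011, 0.373, -0.01]
[-0.036, 0.009, -0.23, -0.011, 0.373, -0.01]
[-0.027, 0.008, -0.232, -0.012, 0.374, -0.01]
[-0.018, 0.009, -0.232, -0.011, 0.373, -0.01]
[-0.009, 0.009, -0.233, -0.011, 0.373, -0.01]
```

Request:
drive_tool --pt "-0.03 0 -0.15 0 0.24 -0.01 1" --pt "-0.03 0 -0.15 0 0.24 -0.01 1" --pt "-0.02 0 -0.15 -0.01 0.24 -0.01 1" --pt "-0.02 0 -0.15 -0.01 0.24 -0.01 1" --pt "-0.01 0.01 -0.15 -0.01 0.24 0 1" --pt "-0.01 0.01 -0.15 -0.01 0.24 0 1" --pt "-0.01 0.01 -0.15 -0.01 0.24 0 1" --pt "-0.01 0.01 -0.15 -0.01 0.2 0 1" --pt "0 0 0 0 0 0 1"

```text
time: 21.4
position: [0.528, 0.0424, 0.1454]
ee_rot: [-179.6, 24.0, -169.1]
wrist_force: [-0.2, -0.5, 0.4]
finger_gap: 0.0005
```

```bash
python3 - <<'E'
from h import *
from plant import viewer
s,P,R=rep()
for n in("top","scene"):
    p=viewer.camera(n);pickle.dump(p,open(n+"7.pkl","wb"))
    W=cloud(p);f=unfx(F,W.reshape(-1,3))
    y=f[:,1];x=f[:,0];z=f[:,2]
    def rng(m,n):
        g=f[m]
        if len(g): print(n,len(g),np.percentile(g,[1,50,99],axis=0).round(4).tolist())
    rng((z>.085)&(z<.16)&(x>.0)&(x<.06)&(y>-.03)&(y<.014),"lever")
    rng((z>.04)&(z<.052)&(x>-.04)&(x<.02)&(y>-.16)&(y<-.04),"carton")
p=viewer.camera("top");cv2.imwrite("pics/top7.png",cv2.resize(p["img"][165:335,215:475,::-1],None,fx=3,fy=3,interpolation=2))
p=viewer.camera("wrist");cv2.imwrite("pics/wr7.png",p["img"][:,:,::-1])
E
```

```text
21.4 tipF [[-0.0042  0.0413  0.1326]] [-179.6   24.  -169.1] [ 44.  13. -60. 130.  34.  23.  59.] forceF [-0.3 -0.4  0.4]
lever 91 [[0.0204, -0.0204, 0.0864], [0.0304, -0.0086, 0.1401], [0.0449, 0.0022, 0.1532]]
carton 998 [[-0.0393, -0.1588, 0.0412], [-0.0066, -0.1067, 0.0477], [0.0193, -0.042, 0.0517]]
lever 126 [[0.0308, -0.0208, 0.0863], [0.0375, -0.0094, 0.1147], [0.0447, 0.0019, 0.1305]]
carton 780 [[-0.0232, -0.1594, 0.0417], [-0.0012, -0.1002, 0.0458], [0.0197, -0.041, 0.0503]]
```

View pics/top7.png

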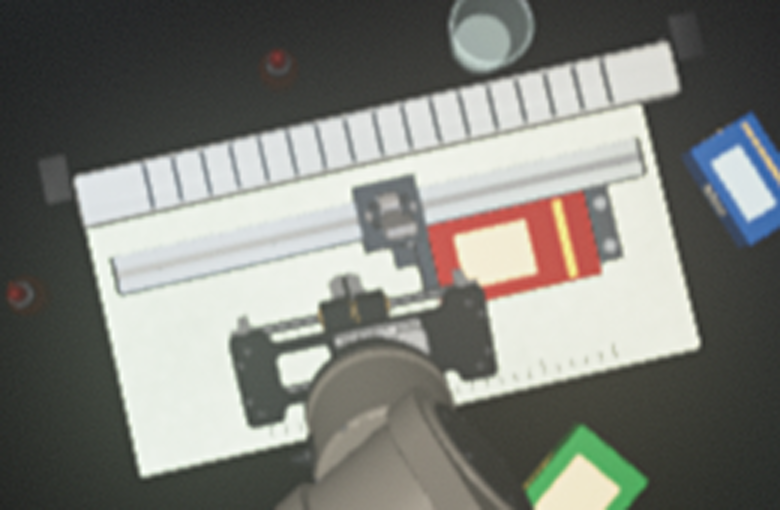

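View pics/wr7.png

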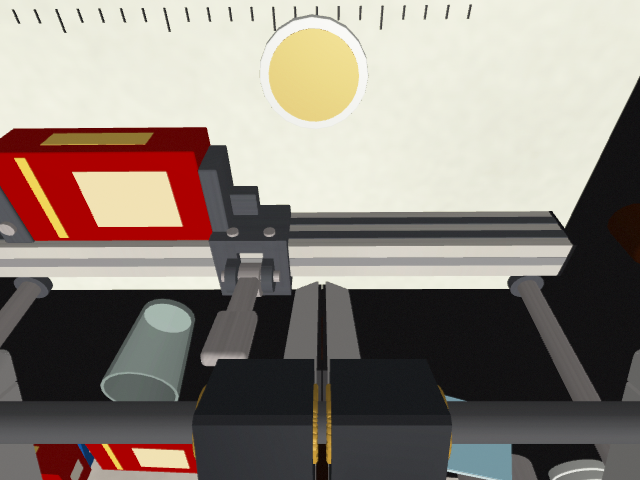

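The view shows the stop against the carton and the carton on the block. The open lever is at wrist px (235,320), fixture y -0.009 as predicted. I'll line the finger up with the lever and plan the arc.

```bash
cat >> h.py <<'E'
PIN=(.047,-.009,.066);RL=.064
def arc(th,over=0.0,t=None):
    T=None
    tt=25. if t is None else t
    for _ in range(30):
        a=np.radians(tt);n=np.array([np.cos(th),-np.sin(th)]);u=np.array([np.sin(th),np.cos(th)])
        T=np.array([PIN[0],PIN[2]])+RL*u-(.0045+.008*abs(np.cos(a+th))-over)*n
        if t is None: tt=.5*tt+.5*float(np.clip(24+(T[0]+.004)/.044*17,24,42))
    return (T[0],PIN[1],T[1]),tt
def seq(P,R,ths,overs):
    out=[]
    for th,o in zip(ths,overs):
        tip,t=arc(th,o);T=tcp_from_tip(tip,t);r=rows(P,R,T,tool(t),1)[0];out.append(r)
        P=P+R.apply(np.array(r[:3])*.05);R=R*Ro.from_rotvec(np.array(r[3:])*.1)
        print(round(float(np.degrees(th))),np.round(tip,3),round(t,1),r)
E
python3 - <<'E'
from h import *
s,P,R=rep()
A=tcp_from_tip((-.008,PIN[1],.128),24)
for r in rows(P,R,A,tool(24),5):print(r)
seq(A,tool(24),np.radians(np.linspace(-20,90,19)),[0]*19)
E
```

```text
21.6 tipF [[-0.005   0.0413  0.1314]] [-179.6   23.9 -169. ] [ 43.  13. -60. 130.  34.  22.  59.] forceF [ 0.3 -0.3 -0.2]
[0.016, -0.202, 0.009, -0.018, -0.003, -0.009]
[0.016, -0.202, 0.009, -0.018, -0.004, -0.009]
[0.016, -0.202, 0.008, -0.018, -0.003, -0.01]
[0.016, -0.202, 0.008, -0.018, -0.003, -0.009]
[0.017, -0.201, 0.008, -0.018, -0.004, -0.009]
-20 [ 0.013 -0.009  0.122] 30.8 [-0.31, 0.0, 0.288, 0.0, -1.18, 0.0]
-14 [ 0.02  -0.009  0.125] 33.3 [-0.133, 0.0, 0.009, 0.0, -0.434, -0.0]
-8 [ 0.027 -0.009  0.128] 35.9 [-0.132, -0.0, 0.033, 0.0, -0.469, -0.0]
-2 [ 0.034 -0.009  0.13 ] 38.8 [-0.126, -0.0, 0.058, 0.0, -0.497, -0.0]
4 [ 0.042 -0.009  0.131] 41.8 [-0.117, -0.0, 0.082, 0.0, -0.519, -0.0]
11 [ 0.05  -0.009  0.131] 42.0 [-0.113, -0.0, 0.1, 0.0, -0.043, -0.0]
17 [ 0.057 -0.009  0.13 ] 42.0 [-0.101, 0.0, 0.113, -0.0, 0.0, -0.0]
23 [ 0.064 -0.009  0.128] 42.0 [-0.087, -0.0, 0.125, -0.0, 0.0, -0.0]
29 [ 0.072 -0.009  0.125] 42.0 [-0.072, 0.0, 0.135, -0.0, 0.0, -0.0]
35 [ 0.079 -0.009  0.122] 42.0 [-0.056, -0.0, 0.143, -0.0, 0.0, -0.0]
41 [ 0.085 -0.009  0.118] 42.0 [-0.039, -0.0, 0.149, -0.0, 0.0, -0.0]
47 [ 0.091 -0.009  0.113] 42.0 [-0.021, 0.0, 0.152, -0.0, 0.0, -0.0]
53 [ 0.095 -0.009  0.108] 42.0 [-0.005, -0.0, 0.124, -0.0, 0.0, -0.0]
59 [ 0.099 -0.009  0.104] 42.0 [0.005, -0.0, 0.12, -0.0, 0.0, -0.0]
66 [ 0.102 -0.009  0.099] 42.0 [0.017, 0.0, 0.12, -0.0, 0.0, -0.0]
72 [ 0.105 -0.009  0.093] 42.0 [0.028, -0.0, 0.118, -0.0, 0.0, -0.0]
78 [ 0.108 -0.009  0.088] 42.0 [0.039, 0.0, 0.116, -0.0, 0.0, -0.0]
84 [ 0.11  -0.009  0.082] 42.0 [0.05, 0.0, 0.113, -0.0, 0.0, -0.0]
90 [ 0.111 -0.009  0.076] 42.0 [0.062, 0.0, 0.109, -0.0, 0.0, -0.0]
```

Request:
drive_tool --pt "0.02 -0.2 0.01 -0.02 0 -0.01 1" --pt "0.02 -0.2 0.01 -0.02 0 -0.01 1" --pt "0.02 -0.2 0.01 -0.02 0 -0.01 1" --pt "0.02 -0.2 0.01 -0.02 0 -0.01 1" --pt "0.02 -0.2 0.01 -0.02 0 -0.01 1" --pt "0 0 0 0 0 0 1"

```text
time: 22.2
position: [0.5334, -0.0084, 0.1398]
ee_rot: [179.9, 23.9, -168.8]
wrist_force: [1.1, -0.0, 0.8]
finger_gap: 0.0006
```

```bash
python3 - <<'E'
from h import *
from plant import viewer
s,P,R=rep()
B,t=arc(np.radians(-20),0);A=tcp_from_tip(B,t)
for r in rows(P,R,A,tool(t),4):print(r)
seq(A,tool(t),np.radians(np.linspace(-15,15,6)),[0]*6)
p=viewer.camera("wrist");cv2.imwrite("pics/wr8.png",p["img"][:,:,::-1])
E
```

```text
22.2 tipF [[-0.0089 -0.0094  0.127 ]] [ 179.9   23.9 -168.8] [ 53.  15. -62. 129.  31.  22.  69.] forceF [ 1.1 -0.3  0.8]
[-0.084, 0.002, 0.069, 0.002, -0.3, -0.003]
[-0.081, 0.002, 0.072, 0.002, -0.301, -0.003]
[-0.079, 0.002, 0.074, 0.003, -0.3, -0.003]
[-0.077, 0.003, 0.076, 0.002, -0.301, -0.003]
-15 [ 0.019 -0.009  0.125] 32.8 [-0.108, -0.0, 0.006, -0.0, -0.353, 0.0]
-9 [ 0.025 -0.009  0.127] 35.4 [-0.13, -0.0, 0.028, 0.0, -0.454, 0.0]
-3 [ 0.033 -0.009  0.129] 38.2 [-0.126, 0.0, 0.051, 0.0, -0.483, 0.0]
3 [ 0.04  -0.009  0.13 ] 41.0 [-0.117, -0.0, 0.076, 0.0, -0.505, 0.0]
9 [ 0.048 -0.009  0.131] 42.0 [-0.112, -0.0, 0.094, -0.0, -0.167, 0.0]
15 [ 0.055 -0.009  0.13 ] 42.0 [-0.102, -0.0, 0.108, 0.0, 0.0, 0.0]
```

View pics/wr8.png

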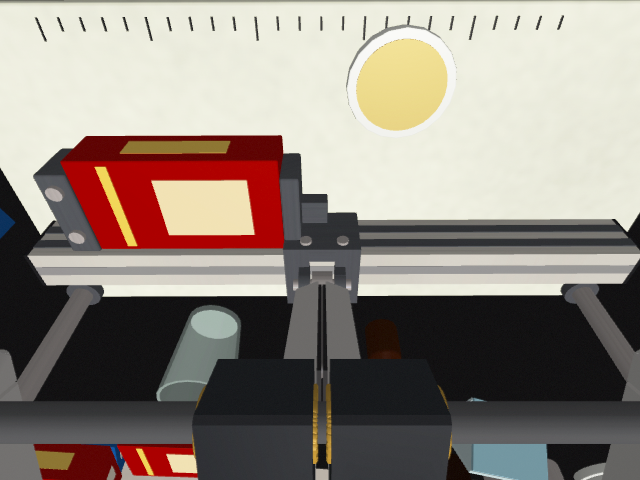

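Aligned: the fingers at px (322,290) sit in line with the lever, between the lugs. Starting the arc.

Request:
drive_tool --pt "-0.04 0 0.035 0 -0.15 0 1" --pt "-0.04 0 0.035 0 -0.15 0 1" --pt "-0.04 0 0.035 0 -0.15 0 1" --pt "-0.04 0 0.035 0 -0.15 0 1" --pt "-0.04 0 0.035 0 -0.15 0 1" --pt "-0.04 0 0.04 0 -0.15 0 1" --pt "-0.04 0 0.04 0 -0.15 0 1" --pt "-0.04 0 0.04 0 -0.15 0 1" --pt "0 0 0 0 0 0 1"

```text
time: 23.15
position: [0.5541, -0.003, 0.1344]
ee_rot: [179.9, 30.8, -168.7]
wrist_force: [-0.6, -0.6, 0.7]
finger_gap: 0.0003
```

```bash
python3 - <<'E'
from h import *
s,P,R=rep()
seq(P,R,np.radians(np.linspace(-16,10,9)),[0]*9)
E
```

```text
23.15 tipF [[ 0.014  -0.0082  0.1224]] [ 179.9   30.8 -168.7] [ 44.  14. -52. 133.  43.  10.  56.] forceF [-0.7 -0.5  0.7]
-16 [ 0.018 -0.009  0.124] 32.4 [-0.074, -0.016, 0.007, 0.015, -0.271, 0.007]
-13 [ 0.021 -0.009  0.126] 33.7 [-0.071, 0.0, 0.011, 0.0, -0.239, -0.0]
-10 [ 0.025 -0.009  0.127] 35.2 [-0.07, 0.0, 0.017, 0.0, -0.248, -0.0]
-6 [ 0.029 -0.009  0.128] 36.6 [-0.068, 0.0, 0.025, 0.0, -0.257, -0.0]
-3 [ 0.033 -0.009  0.129] 38.2 [-0.067, 0.0, 0.031, 0.0, -0.265, -0.0]
0 [ 0.037 -0.009  0.13 ] 39.7 [-0.065, 0.0, 0.039, 0.0, -0.271, -0.0]
4 [ 0.041 -0.009  0.131] 41.3 [-0.061, 0.0, 0.045, 0.0, -0.277, -0.0]
7 [ 0.045 -0.009  0.131] 42.0 [-0.06, 0.0, 0.051, 0.0, -0.124, -0.0]
10 [ 0.049 -0.009  0.131] 42.0 [-0.06, 0.0, 0.054, 0.0, 0.0, -0.0]
```

Request:
drive_tool --pt "-0.07 -0.01 0.01 0.01 -0.27 0.01 1" --pt "-0.07 0 0.01 0 -0.24 0 1" --pt "-0.07 0 0.02 0 -0.25 0 1" --pt "-0.07 0 0.025 0 -0.25 0 1" --pt "-0.07 0 0.03 0 -0.26 0 1" --pt "0 0 0 0 0 0 1"

```text
time: 23.75
position: [0.5704, -0.0008, 0.1397]
ee_rot: [180.0, 37.8, -168.8]
wrist_force: [-0.4, -0.5, 0.4]
finger_gap: 0.0005
```

```bash
python3 - <<'E'
from h import *
s,P,R=rep()
seq(P,R,np.radians(np.linspace(1,28,9)),[0]*9)
E
```

```text
23.75 tipF [[ 0.0318 -0.0092  0.1286]] [ 180.    37.8 -168.8] [ 55.  19. -64. 135. 102.  11.   1.] forceF [-0.5 -0.4  0.4]
1 [ 0.038 -0.009  0.13 ] 40.1 [-0.1, 0.005, 0.047, 0.001, -0.396, -0.008]
4 [ 0.042 -0.009  0.131] 41.7 [-0.062, -0.0, 0.049, -0.0, -0.289, 0.0]
8 [ 0.046 -0.009  0.131] 42.0 [-0.063, -0.0, 0.054, -0.0, -0.049, 0.0]
11 [ 0.05  -0.009  0.131] 42.0 [-0.06, -0.0, 0.057, -0.0, 0.0, 0.0]
15 [ 0.054 -0.009  0.13 ] 42.0 [-0.057, -0.0, 0.062, -0.0, 0.0, 0.0]
18 [ 0.059 -0.009  0.13 ] 42.0 [-0.053, -0.0, 0.065, -0.0, 0.0, 0.0]
21 [ 0.063 -0.009  0.129] 42.0 [-0.048, -0.0, 0.069, -0.0, 0.0, 0.0]
25 [ 0.067 -0.009  0.127] 42.0 [-0.044, -0.0, 0.072, -0.0, 0.0, 0.0]
28 [ 0.071 -0.009  0.126] 42.0 [-0.039, -0.0, 0.075, -0.0, 0.0, 0.0]
```

Request:
drive_tool --pt "-0.1 0 0.05 0 -0.4 -0.01 1" --pt "-0.06 0 0.05 0 -0.29 0 1" --pt "-0.06 0 0.055 0 -0.05 0 1" --pt "-0.06 0 0.055 0 0 0 1" --pt "-0.06 0 0.06 0 0 0 1" --pt "-0.05 0 0.065 0 0 0 1" --pt "-0.05 0 0.07 0 0 0 1" --pt "-0.045 0 0.07 0 0 0 1" --pt "-0.04 0 0.075 0 0 0 1"

```text
time: 24.65
position: [0.6082, 0.0068, 0.1365]
ee_rot: [-179.9, 42.0, -168.7]
wrist_force: [0.0, -0.2, 0.5]
finger_gap: 0.0005
```

```bash
python3 - <<'E'
from h import *
from plant import viewer
s,P,R=rep()
seq(P,R,np.radians(np.linspace(32,62,8)),[0]*8)
p=viewer.camera("scene");cv2.imwrite("pics/sc9.png",cv2.resize(p["img"][150:330,150:450,::-1],None,fx=2.6,fy=2.6,interpolation=2))
p=viewer.camera("wrist");cv2.imwrite("pics/wr9.png",p["img"][:,:,::-1])
E
```

```text
24.65 tipF [[ 0.0712 -0.0092  0.1261]] [-179.9   42.  -168.7] [ 54.  26. -65. 134. 119.  18. -13.] forceF [-0.  -0.2  0.5]
32 [ 0.075 -0.009  0.124] 42.0 [-0.029, 0.003, 0.088, -0.005, 0.004, 0.006]
36 [ 0.08  -0.009  0.121] 42.0 [-0.035, 0.0, 0.102, -0.0, -0.0, -0.0]
41 [ 0.084 -0.009  0.118] 42.0 [-0.027, 0.0, 0.105, -0.0, -0.0, -0.0]
45 [ 0.089 -0.009  0.115] 42.0 [-0.017, 0.0, 0.106, -0.0, -0.0, -0.0]
49 [ 0.092 -0.009  0.111] 42.0 [-0.009, 0.0, 0.101, -0.0, -0.0, -0.0]
53 [ 0.095 -0.009  0.108] 42.0 [-0.003, 0.0, 0.085, -0.0, -0.0, -0.0]
58 [ 0.098 -0.009  0.105] 42.0 [0.003, 0.0, 0.084, -0.0, -0.0, -0.0]
62 [ 0.1   -0.009  0.102] 42.0 [0.008, 0.0, 0.084, -0.0, -0.0, -0.0]
```

View pics/sc9.png

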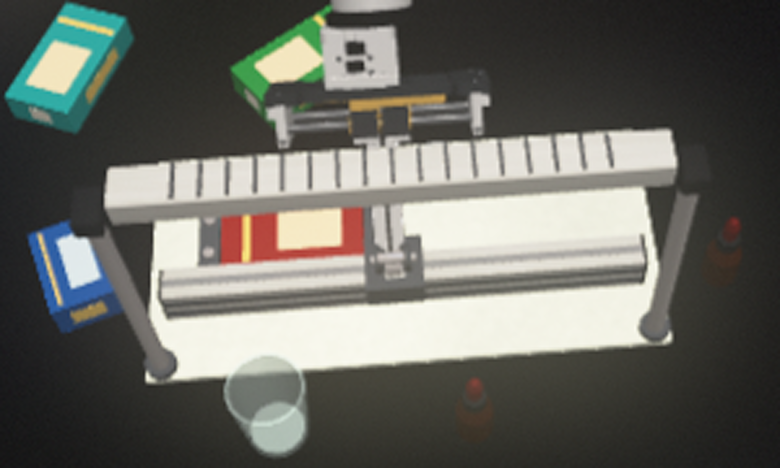

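View pics/wr9.png

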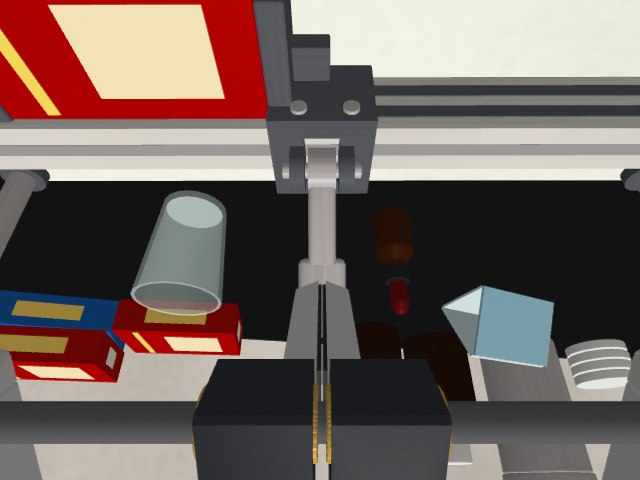

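The lever follows: the finger rests on its end at wrist px (322,280) and the force is near zero. Continuing.

Request:
drive_tool --pt "-0.03 0 0.09 0 0 0 1" --pt "-0.035 0 0.1 0 0 0 1" --pt "-0.025 0 0.105 0 0 0 1" --pt "-0.015 0 0.105 0 0 0 1" --pt "-0.01 0 0.1 0 0 0 1" --pt "0 0 0.085 0 0 0 1" --pt "0 0 0.085 0 0 0 1" --pt "0.01 0 0.085 0 0 0 1"

```text
time: 25.55
position: [0.6365, 0.0124, 0.1117]
ee_rot: [-180.0, 42.0, -168.7]
wrist_force: [-2.9, -1.0, 2.7]
finger_gap: -0.0
```

```bash
python3 - <<'E'
from h import *
s,P,R=rep()
seq(P,R,np.radians(np.linspace(66,90,6)),[0.0]*6)
E
```

```text
25.55 tipF [[ 0.1    -0.0092  0.1013]] [-180.    42.  -168.7] [ 49.  32. -63. 131. 121.  23. -13.] forceF [-3.  -0.4  2.7]
66 [ 0.103 -0.009  0.098] 42.0 [-0.0, 0.004, 0.077, -0.004, 0.002, 0.002]
71 [ 0.105 -0.009  0.094] 42.0 [0.021, 0.0, 0.093, 0.0, -0.0, 0.0]
76 [ 0.107 -0.009  0.09 ] 42.0 [0.029, 0.0, 0.092, 0.0, -0.0, 0.0]
80 [ 0.109 -0.009  0.085] 42.0 [0.035, 0.0, 0.09, 0.0, -0.0, 0.0]
85 [ 0.11  -0.009  0.081] 42.0 [0.043, 0.0, 0.088, 0.0, -0.0, 0.0]
90 [ 0.111 -0.009  0.076] 42.0 [0.049, 0.0, 0.084, 0.0, -0.0, 0.0]
```

Request:
drive_tool --pt "0 0 0.08 0 0 0 1" --pt "0.02 0 0.09 0 0 0 1" --pt "0.03 0 0.09 0 0 0 1" --pt "0.035 0 0.09 0 0 0 1" --pt "0.045 0 0.09 0 0 0 1" --pt "0.05 0 0.085 0 0 0 1"

```text
time: 26.15
position: [0.6474, 0.0145, 0.0863]
ee_rot: [-180.0, 42.0, -168.7]
wrist_force: [-11.2, -2.5, 16.3]
finger_gap: 0.0005
```

Request:
drive_tool --pt "0.03 0 0.03 0 0 0 1" --pt "0.03 0 0.03 0 0 0 1" --pt "0 0 0 0 0 0 1"

```text
time: 26.45
position: [0.6478, 0.0148, 0.0838]
ee_rot: [-179.8, 42.2, -168.5]
wrist_force: [-29.8, -7.8, 47.7]
finger_gap: 0.0004
```

```bash
python3 - <<'E'
from h import *
from plant import viewer
s,P,R=rep()
p=viewer.camera("wrist");cv2.imwrite("pics/wr10.png",p["img"][:,:,::-1])
E
```

```text
26.45 tipF [[ 0.1117 -0.0091  0.0735]] [-179.8   42.2 -168.5] [ 48.  37. -62. 131. 125.  28. -14.] forceF [-30.7  -1.8  47.7]
```

View pics/wr10.png

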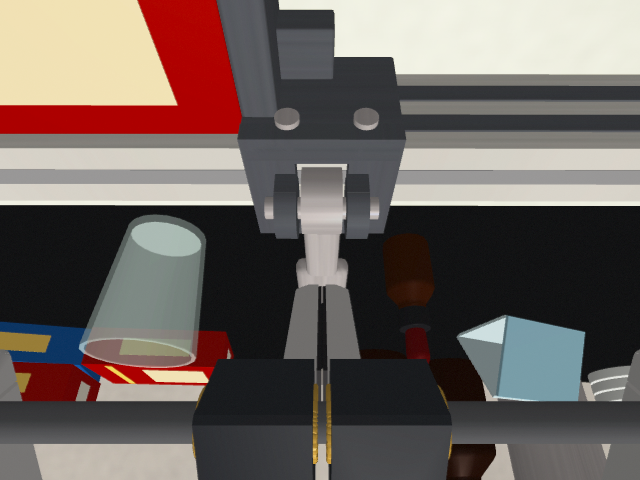

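The force jumped to about 48 N up as the finger reached z 73.5 mm, so the lever is on its stop, level. Now I'll back out along the tool axis.

Request:
drive_tool --pt "-0.06 0 -0.08 0 0 0 1" --pt "-0.03 0 -0.1 0 0 0 1" --pt "0 0 -0.25 0 0 0 1" --pt "0 0 -0.25 0 0 0 1" --pt "0 0 -0.25 0 0 0 1" --pt "0 0 -0.25 0 0 0 1" --pt "0 0 -0.25 0 0 0 1" --pt "0 0 -0.25 0 0 0 1" --pt "0 0 0 0 0 0 1"

```text
time: 27.4
position: [0.5947, 0.0035, 0.1484]
ee_rot: [-179.8, 42.1, -168.6]
wrist_force: [0.7, 0.6, -0.8]
finger_gap: 0.0004
```

```bash
python3 - <<'E'
from h import *
from plant import viewer
s,P,R=rep()
p=viewer.camera("wrist");cv2.imwrite("pics/wr11.png",p["img"][:,:,::-1])
A=tcp_from_tip((-.03,-.03,.20),24)
for r in rows(P,R,A,tool(24),9):print(r)
E
```

```text
27.4 tipF [[ 0.0573 -0.0097  0.138 ]] [-179.8   42.1 -168.6] [ 56.  22. -66. 135. 120.  15. -15.] forceF [ 0.8  0.5 -0.8]
[0.042, -0.045, -0.231, -0.003, 0.35, 0.001]
[0.05, -0.046, -0.229, -0.002, 0.35, 0.001]
[0.059, -0.045, -0.227, -0.003, 0.35, 0.001]
[0.066, -0.046, -0.225, -0.002, 0.35, 0.001]
[0.074, -0.045, -0.223, -0.003, 0.35, 0.001]
[0.081, -0.045, -0.219, -0.002, 0.35, 0.001]
[0.09, -0.045, -0.217, -0.003, 0.351, 0.001]
[0.097, -0.046, -0.214, -0.002, 0.35, 0.001]
[0.104, -0.045, -0.21, -0.003, 0.35, 0.001]
```

View pics/wr11.png

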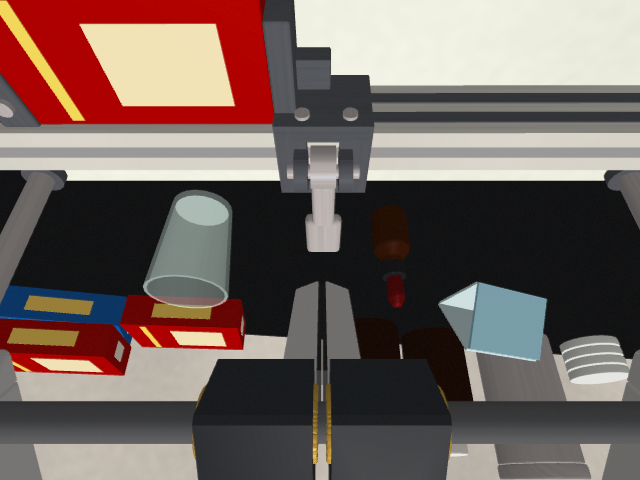

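The lever stays down, pointing away, at px (322,220). Withdrawing fully.

Request:
drive_tool --pt "0.03 -0.04 -0.23 0 0.3 0 1" --pt "0.05 -0.04 -0.23 0 0.35 0 1" --pt "0.06 -0.04 -0.23 0 0.35 0 1" --pt "0.07 -0.04 -0.22 0 0.35 0 1" --pt "0.07 -0.04 -0.22 0 0.35 0 1" --pt "0.08 -0.04 -0.22 0 0.35 0 1" --pt "0.09 -0.04 -0.22 0 0.35 0 1" --pt "0.1 -0.04 -0.21 0 0.35 0 1" --pt "0.1 -0.04 -0.21 0 0.35 0 1" --pt "0 0 0 0 0 0 1"

```text
time: 28.45
position: [0.5412, -0.027, 0.1874]
ee_rot: [-178.8, 29.9, -169.0]
wrist_force: [0.9, -0.5, 0.1]
finger_gap: 0.0003
```

```bash
python3 - <<'E'
from h import *
from plant import viewer
s,P,R=rep()
for n in("top","scene"):
    p=viewer.camera(n)
    W=cloud(p);f=unfx(F,W.reshape(-1,3));y=f[:,1];x=f[:,0];z=f[:,2]
    def rng(m,n):
        g=f[m]
        if len(g): print(n,len(g),np.percentile(g,[1,50,99],axis=0).round(4).tolist())
    rng((z>.056)&(z<.1)&(x>.07)&(x<.16)&(y>-.04)&(y<.03),n+" lever")
    rng((z>.04)&(z<.052)&(x>-.04)&(x<.02)&(y>-.162)&(y<-.04),n+" carton")
    c=p["img"][140:340,190:490] if n=="top" else p["img"][150:330,150:450]
    cv2.imwrite(f"pics/{n}12.png",cv2.resize(c[:,:,::-1],None,fx=2.6,fy=2.6,interpolation=2))
E
```

```text
28.45 tipF [[-0.0035 -0.0296  0.1753]] [-178.8   29.9 -169. ] [ 65.   9. -69. 130.  16.  17.  85.] forceF [ 0.8 -0.7  0.1]
top lever 62 [[0.0701, -0.0322, 0.0584], [0.0749, -0.0093, 0.0711], [0.1306, 0.0142, 0.0784]]
top carton 847 [[-0.0325, -0.1609, 0.0408], [-0.0031, -0.1096, 0.0474], [0.0195, -0.0446, 0.0518]]
scene lever 261 [[0.0704, -0.0295, 0.0569], [0.1042, -0.0095, 0.0692], [0.1313, 0.0103, 0.0737]]
scene carton 792 [[-0.0224, -0.161, 0.0414], [-0.0006, -0.1005, 0.0458], [0.0195, -0.041, 0.0498]]
```

View pics/top12.png

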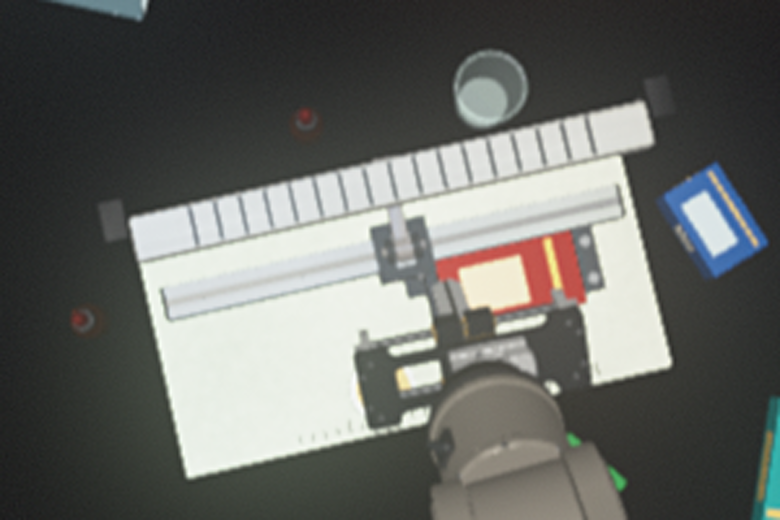

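View pics/scene12.png

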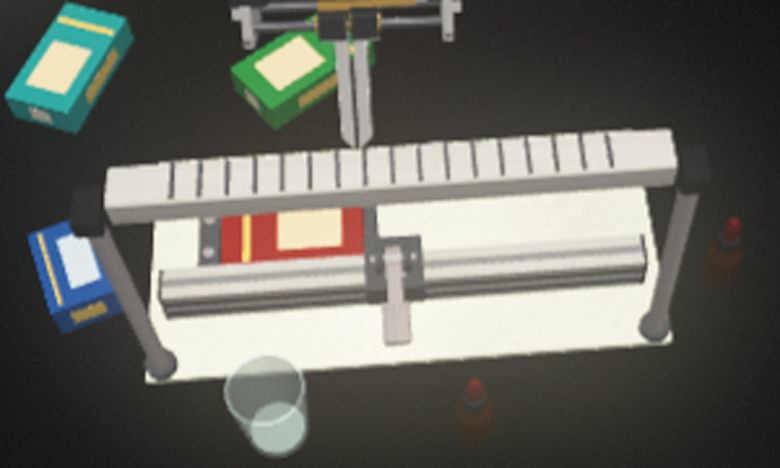

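```bash
python3 - <<'E'
from h import *
from plant import viewer
p=viewer.camera("scene");f=unfx(F,cloud(p).reshape(-1,3));y=f[:,1];x=f[:,0];z=f[:,2]
m=(z>.055)&(z<.1)&(x>.085)&(x<.128)&(abs(y+.009)<.008);print(m.sum(),np.polyfit(x[m],z[m],1),np.median(z[m]))
p=viewer.camera("wrist");cv2.imwrite("pics/wr13.png",p["img"][:,:,::-1])
f=unfx(F,cloud(p).reshape(-1,3));y=f[:,1];x=f[:,0];z=f[:,2]
m=(z>.03)&(z<.046)&(abs(x)<.02);print(np.histogram(y[m],np.arange(-.19,.0,.005)))
E
```

```text
114 [0.01738887 0.0676798 ] 0.06928833432267184
(array([  0,   0,   0,   0,   0,   0,   0,   0,   0,   0,   0,   0,   0,
         0,   0,   0,   0,   0,   0,   0,   0,   0,   0,   0,   0,   0,
         0,   1,   0,   0,   1,   3,   0,  89, 228, 205, 219]), array([-0.19 , -0.185, -0.18 , -0.175, -0.17 , -0.165, -0.16 , -0.155,
       -0.15 , -0.145, -0.14 , -0.135, -0.13 , -0.125, -0.12 , -0.115,
       -0.11 , -0.105, -0.1  , -0.095, -0.09 , -0.085, -0.08 , -0.075,
       -0.07 , -0.065, -0.06 , -0.055, -0.05 , -0.045, -0.04 , -0.035,
       -0.03 , -0.025, -0.02 , -0.015, -0.01 , -0.005]))
```

View pics/wr13.png

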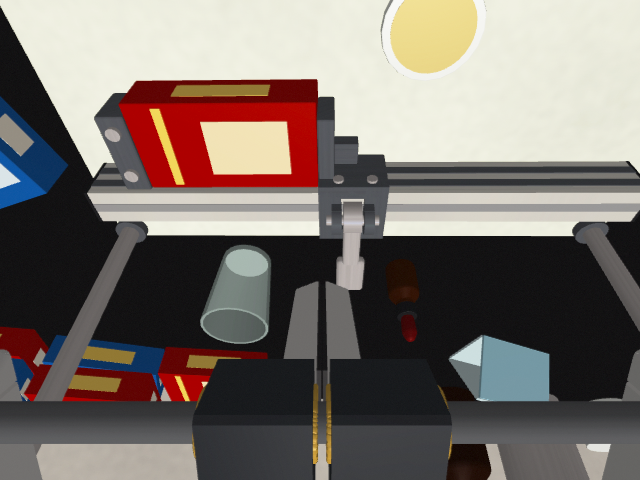

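The carton bears on the block at px (130,130) and on the stop face at px (318,130). The lever is level (slope 1°), end at px (350,270), and the robot is clear of everything. Handing in.

```bash
python3 -c "
from plant import robot
print(robot.job_done())"
```

```text
the job is handed in; nothing more can be done
None
```

The stop is set against the carton and locked, and the job was handed in at about 28.6 s on the robot's clock, out of 58 s allowed.

**What I did:** I pushed the stop along the rail from its front cheek until the carton met the end block. At that point the finger stalled while the force rose from 2 to 15 N. I then backed off and swung the cam lever over, under the lamp bar, with the tool tilted 24 to 42°. I pressed it onto its end stop and withdrew.

**Last checks:**
- **Carton:** it shows no visible gap at the block or at the stop face. This was judged from the pictures, since the depth readings did not resolve the gap directly.
- **Stop:** the lever's position along the rail puts the stop at about 0.170.
- **Lever:** it is level within 1° (top about 69 mm up, 70.5 mm expected) and stayed down after release.
- **Other things:** the dish, beaker, dropper bottles and cartons that show in the last pictures appear unmoved. The reagent bottle was not in the last crops, but the arm never went near it.
- **Robot:** it was clear of everything at hand-in.

**What went wrong on the way:**
- **Wrong turn:** an early half turn of the tool went the wrong way against joint 7's range, and the arm drifted in front of the fixture. The force stayed near zero, the pictures showed nothing moved, and unwinding it cost several seconds.
- **Hard press:** the final press of the lever, with the fingertips only, reached about 57 N at the wrist. That is under the 120 N limit, but more than the lever needed.

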